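# Shut the spice tins and pack them in their case

### The arm

A 6-joint arm with a two-finger parallel gripper is mounted at the origin on the work surface. World frame = base frame: x ahead of the robot, y to its left, z up, the work surface at z = 0. Lengths are in m, angles in rad, forces in N, time in s.
With the tool pointing down it reaches from about 0.35 to 0.775 m from the base axis. Payload 5.5 kg.
Tool frame: the origin (TCP) lies midway between the tips of the shut fingers; the grasp point (between the pads) lies 19 mm behind it (env.hold_point_z is the distance from the TCP to the grasp point, in m); z points along the fingers, y is the line along which they close (so a half turn about z gives the same grasp; the last joint's range is limited). The gripper opens to 85 mm and grips with 20 to 120 N. Pads are 22 mm wide; open, the fingers measure 114 mm over their backs; the gripper's body (76 mm by 85 mm) begins 54 mm behind the grasp point. The pads swing forward as they close: fully open they stand 13 mm farther back than shut.
Start: joints at [1.102, 0.313, 0.046, 1.304, 0, 1.431], TCP at [0.186, 0.544, 0.208] pointing down, gripper open.
Joint ranges: [-2.76, 2.76], [-0.86, 1.69], [-1.03, 1.26], [-2.2, 2.34], [-1.47, 1.5], [-3.14, 3.14]. Speed limits (rad/s): [2.57, 2.57, 3.14, 3.14, 3.14, 3.14].

### API

Orientations are given as a unit quaternion [w, x, y, z].
In Python, from workcell import env, read_camera gives the robot as it stands. The module is installed in compiled form; this text tells all that it offers.
- The arm moves only by the tool carry_out, never from a script. Its argument "moves" is a list of rows, each an object of numbers: "tx", "ty", "tz": the shift along the world's x, y, z in cm; "wx", "wy", "wz": the turn, a rotation vector about the world's x, y, z in rad; "claw": the closure, from -1 (fully open) to 1 (shut). A call has 1 to 8 rows; each row shifts and turns the commanded pose from where the row before left it; what a row does not reach is not made up. A row lasts 1/8 s, in which the tool goes at most 62.5 mm and 10.7 degrees, less where a joint would pass 70% of its speed; a pose out of reach is approached as far as the arm can. A call is refused whole if a number of a shift passes 6.25 or a number of a turn 0.188, either way. A call with a gripper value outside its range is refused whole. The fingers move at their own pace and stop on an object; "newtons" is the grip in N (left out, the last holds). Time passes only in rows, so rows that do not move let the fingers close. It gives the time, the measured TCP pose, the force, the opening and the grip force at its end, in the units of the state.
- env.get_state(): the state, without advancing time (a new reading comes with each control period).
- read_camera(name): name is "scene" or "side" or "wrist"; returns a dict with "image" (384x512x3 uint8, blue, green, red), "z_map" (384x512 float32, m along the optical axis (not along the pixel's ray), 0 where there is no reading), "fx", "fy", "cx", "cy" (pixels), "k1" (the pictures are not rectified: a ray, as slopes to the right and down, at radius r is drawn at 1 + k1 r^2 times it, then the intrinsics apply), "camera_from_world" (4x4, takes a point from world to camera coordinates); the wrist camera has in their place "hand_eye" (4x4, takes a point from camera to tool coordinates, whose origin is the TCP and whose axes are the flange's). Camera axes: x right, y down, z forward; pixel columns grow to the right and rows downward; lengths in m; the calibration is good to about 2 mm. A picture is of the moment at which its call begins: read the wrist's pose just before it.
- env.hand_in(): hands the job in; it is judged then, once.
The state is a dict: "clock": time; "joint_pos": joint angles; "qvel": joint speeds; "tau": joint torques, N m; "tcp_pos": TCP position; "orientation": TCP orientation; "wrist_force": force on the tool from outside, world axes, zero at the start; "ft_torque": the same for the moment, N m; "finger_gap": finger opening in m; "grip_force": force on a finger pad.
Only numpy, scipy, OpenCV 4.12 (cv2) and the standard library are available. Lean on these libraries where they do the work, as an engineer would, in place of code of your own. Each camera call takes 0.05 s, during which the arm holds its last target. There are 200 camera calls.

### The job

The washed spice tins are standing open on the counter: fold each tin's lid shut and stand the tins side by side in the wooden case, upright and flat on the floor of the compartment of their own colour. When all the tins there are have been packed with their lids shut, fold the case's lid over and shut it fully. Leave the salt jar, pepper mill and mug standing where they are.

Things in the scene. Friction and masses are not known exactly. Their poses are not given: they have to be found in the camera images.
- tin_red: aluminium spice tin with a red hinged lid and red front patch, empty, about 120 g: 56 (its x) x 42 (its y) mm, 44 high when shut (open-topped body 40, lid plate 4). Origin: centre of its underside; z up; the hinge runs along the top edge of its +x face, 28 from the origin and 40 above it
- tin_yellow: aluminium spice tin with a yellow hinged lid and yellow front patch, empty, about 120 g: 56 (its x) x 42 (its y) mm, 44 high when shut (open-topped body 40, lid plate 4). Origin: centre of its underside; z up; the hinge runs along the top edge of its +x face, 28 from the origin and 40 above it
- tin_green: aluminium spice tin with a green hinged lid and green front patch, empty, about 120 g: 56 (its x) x 42 (its y) mm, 44 high when shut (open-topped body 40, lid plate 4). Origin: centre of its underside; z up; the hinge runs along the top edge of its +x face, 28 from the origin and 40 above it
- tin_blue: aluminium spice tin with a blue hinged lid and blue front patch, empty, about 120 g: 56 (its x) x 42 (its y) mm, 44 high when shut (open-topped body 40, lid plate 4). Origin: centre of its underside; z up; the hinge runs along the top edge of its +x face, 28 from the origin and 40 above it
- tin_white: aluminium spice tin with a white hinged lid and white front patch, empty, about 120 g: 56 (its x) x 42 (its y) mm, 44 high when shut (open-topped body 40, lid plate 4). Origin: centre of its underside; z up; the hinge runs along the top edge of its +x face, 28 from the origin and 40 above it
- tin_red_lid (a joint): lid angle of the red tin, rad: 0 shut flat on the tin, 2.1 is its stop, leaning back over the +x face. Plate 56 x 42 x 4 mm. The light stiff hinge stays where it is left; 0.1 to 0.3 N at the lid's middle turns it (push harder or high up and the tin slides)
- tin_yellow_lid (a joint): lid angle of the yellow tin, rad: 0 shut flat on the tin, 2.1 is its stop, leaning back over the +x face. Plate 56 x 42 x 4 mm. The light stiff hinge stays where it is left; 0.1 to 0.3 N at the lid's middle turns it (push harder or high up and the tin slides)
- tin_green_lid (a joint): lid angle of the green tin, rad: 0 shut flat on the tin, 2.1 is its stop, leaning back over the +x face. Plate 56 x 42 x 4 mm. The light stiff hinge stays where it is left; 0.1 to 0.3 N at the lid's middle turns it (push harder or high up and the tin slides)
- tin_blue_lid (a joint): lid angle of the blue tin, rad: 0 shut flat on the tin, 2.1 is its stop, leaning back over the +x face. Plate 56 x 42 x 4 mm. The light stiff hinge stays where it is left; 0.1 to 0.3 N at the lid's middle turns it (push harder or high up and the tin slides)
- tin_white_lid (a joint): lid angle of the white tin, rad: 0 shut flat on the tin, 2.1 is its stop, leaning back over the +x face. Plate 56 x 42 x 4 mm. The light stiff hinge stays where it is left; 0.1 to 0.3 N at the lid's middle turns it (push harder or high up and the tin slides)
- case: fixed wooden case, 78 (its x) x 264 (its y) x 28 mm high; floor 4, front (-x) wall 12, other walls 4 thick. One row along y of five compartments, each 62 x 48 mm; dividers 4 thick, rising 10 above the floor. Origin: on the underside below the row's middle, 35 from the back face, 43 from the front; z up. Lid hinged along the back (+x). Each floor is coloured, with a tag on the front wall's top
- slot_red (a point): centre of the red compartment's floor, 4 mm above the case's underside; axes as the case's
- slot_yellow (a point): centre of the yellow compartment's floor, 4 mm above the case's underside; axes as the case's
- slot_green (a point): centre of the green compartment's floor, 4 mm above the case's underside; axes as the case's
- slot_blue (a point): centre of the blue compartment's floor, 4 mm above the case's underside; axes as the case's
- slot_white (a point): centre of the white compartment's floor, 4 mm above the case's underside; axes as the case's
- case_lid (a joint): angle of the case's lid, rad: 0 shut, 3.12 its stop, folded right over and lying flat behind (+x of) the case. The lid is a tray 28 mm deep, 78 x 264 mm, with 24 mm inside, so the shut case has 48 mm of height over its floor. The stiff hinge stays where it is left; about 1.5 N at the tab turns it
- case_hinge (a point): middle of the case lid's hinge line, 35 mm along the case's x from its origin, 28 mm up; the line runs along the case's y
- case_tab (a point): grip point in the black tab of the case's lid, 98 mm from the hinge line (when shut: 98 to its -x and 8 above it). The tab sticks out 34 mm from the middle of the lid's free edge, 30 mm wide along the case's y, 10 mm thick; this point is 20 mm out from the lid. It moves on the lid's arc and can be pinched across its 30 mm from above
- salt: glass salt jar with steel cap, 42 across, 66 high, to be left alone; origin at the centre of its underside
- mill: dark wooden pepper mill, 52 across, 118 high, to be left alone; origin at the centre of its underside
- mug: blue mug, 76 across, 85 high, to be left alone; origin at the centre of its underside
Things that resemble listed ones, but are neither listed nor needed, are in the scene too. Leave any orange or purple look-alike of the tin_blue alone. Leave any purple look-alike of the tin_white alone.

How it is judged:
On the way, in this order (a step that is already met when the one before it is completed fails the run):
1. every tin is shut and stands in the compartment of its colour while the case is still open (value of joint each of tin_red_lid, tin_yellow_lid, tin_green_lid, tin_blue_lid, tin_white_lid below 0.1 rad and horizontal distance between tin_red and slot_red below 0.008 m and z of tin_red in the frame of slot_red between -0.004 and 0.004 m and angle between the x axis of each of tin_red, tin_yellow, tin_green, tin_blue, tin_white and the x axis of case, either way round below 0.15 rad and angle between each of tin_red, tin_yellow, tin_green, tin_blue, tin_white's own z axis and vertical below 0.08 rad and horizontal distance between tin_yellow and slot_yellow below 0.008 m and z of tin_yellow in the frame of slot_yellow between -0.004 and 0.004 m and horizontal distance between tin_green and slot_green below 0.008 m and z of tin_green in the frame of slot_green between -0.004 and 0.004 m and horizontal distance between tin_blue and slot_blue below 0.008 m and z of tin_blue in the frame of slot_blue between -0.004 and 0.004 m and horizontal distance between tin_white and slot_white below 0.008 m and z of tin_white in the frame of slot_white between -0.004 and 0.004 m and value of joint case_lid above 1.5 rad), for 0.2 s.
2. the case is shut (value of joint case_lid below 0.05 rad), for 0.2 s.
At the end, for the whole second after the job is handed in: Each tin: lid under 0.10 rad, within 8 mm of its colour's compartment centre, 4 mm of floor height, square to the case within 0.15 rad (either way round), tilt under 0.08, at rest. Case lid under 0.05 rad. Salt, mill, mug: tilt under 0.3, moved under 60 mm (value of joint each of tin_red_lid, tin_yellow_lid, tin_green_lid, tin_blue_lid, tin_white_lid below 0.1 rad and horizontal distance between tin_red and slot_red below 0.008 m and z of tin_red in the frame of slot_red between -0.004 and 0.004 m and angle between the x axis of each of tin_red, tin_yellow, tin_green, tin_blue, tin_white and the x axis of case, either way round below 0.15 rad and angle between each of tin_red, tin_yellow, tin_green, tin_blue, tin_white's own z axis and vertical below 0.08 rad and horizontal distance between tin_yellow and slot_yellow below 0.008 m and z of tin_yellow in the frame of slot_yellow between -0.004 and 0.004 m and horizontal distance between tin_green and slot_green below 0.008 m and z of tin_green in the frame of slot_green between -0.004 and 0.004 m and horizontal distance between tin_blue and slot_blue below 0.008 m and z of tin_blue in the frame of slot_blue between -0.004 and 0.004 m and horizontal distance between tin_white and slot_white below 0.008 m and z of tin_white in the frame of slot_white between -0.004 and 0.004 m and value of joint case_lid below 0.05 rad and linear speed of each of tin_red, tin_yellow, tin_green, tin_blue, tin_white below 0.02 m/s and distance of each of salt, mill, mug from where it was at the start of the episode below 0.06 m and angle between each of salt, mill, mug's own z axis and vertical below 0.3 rad); the robot touches nothing.
It fails at once if the salt jar, mill or mug is knocked over (angle between any of salt, mill, mug's own z axis and vertical above 0.8 rad).
Of tin_red, tin_yellow, tin_green, tin_blue, tin_white only 3 to 5 are there at a start; the rules pass over those that are not, and their reading is None.
At some moment in a run one of tin_red, tin_yellow, tin_green, tin_blue, tin_white may be knocked a few centimetres aside while the robot is not near it.
Once in a run the grip may slacken for a moment while it holds something.
It also fails if it takes over 210 s, if anything falls off the work surface, if the arm or the gripper's body presses on something with over 40 N, if the wrist force passes 120 N, or if a joint passes its speed limit or range.

## Working session

There is one attempt and no reset: what is moved stays moved. The work goes in short steps, Python scripts to look and compute and a tool call to move; the robot and the scene stay as the last step left them, time stands still between calls to the robot, and variables do not carry over. Pictures are saved under pics/ and viewed, at most 14 in all, crops included, and the job is handed in when it is done.

Besides the shell and the picture viewer there is one more tool, called after "Request:" as name([rows], argument=value, ...), one row to a line, values as JSON. carry_out: Moves the arm, as the interface text tells. Its arguments: {"type":"object","properties":{"moves":{"type":"array","items":{"type":"object","properties":{"tx":{"type":"number"},"ty":{"type":"number"},"tz":{"type":"number"},"wx":{"type":"number"},"wy":{"type":"number"},"wz":{"type":"number"},"claw":{"type":"number"}}}},"newtons":{"type":"number"}},"required":["moves"]}

```bash
mkdir -p pics; cat > h.py <<'E'
import numpy as np, cv2
from workcell import env, read_camera
from scipy.spatial.transform import Rotation as R
def Rq(q): return R.from_quat([q[1],q[2],q[3],q[0]])
def cam(name):
    s=env.get_state(); c=read_camera(name)
    if name=='wrist':
        T=np.eye(4);T[:3,:3]=Rq(s['orientation']).as_matrix();T[:3,3]=s['tcp_pos']
        c['T']=T@np.array(c['hand_eye'])
    else: c['T']=np.linalg.inv(np.array(c['camera_from_world']))
    return c
def cloud(c):
    h,w=c['z_map'].shape
    v,u=np.mgrid[0:h,0:w].astype(np.float64)
    K=np.array([[c['fx'],0,c['cx']],[0,c['fy'],c['cy']],[0,0,1]])
    p=cv2.undistortPoints(np.stack([u.ravel(),v.ravel()],1).reshape(-1,1,2),K,np.array([c['k1'],0,0,0.])).reshape(h,w,2)
    z=c['z_map'][...,None]
    P=np.concatenate([p*z,z],2)@c['T'][:3,:3].T+c['T'][:3,3]
    P[c['z_map']==0]=np.nan
    return P
def st():
    s=env.get_state()
    print({k:np.round(s[k],4).tolist() for k in ('clock','tcp_pos','orientation','finger_gap','grip_force','wrist_force','joint_pos')})
E
python3 - <<'E'
from h import *
st(); print(env.hold_point_z)
ims=[]
for n in('scene','side'):
    c=cam(n); P=cloud(c); np.savez('c_'+n,P=P,im=c['image'])
    print(n,c['T'].round(3).tolist(),c['fx'])
    cv2.imwrite(f'pics/{n}0.png',cv2.resize(c['image'],(800,600),interpolation=cv2.INTER_CUBIC))
E
```

```text
{'clock': 0.0, 'tcp_pos': [0.1854, 0.5437, 0.2067], 'orientation': [-0.0003, 0.1637, 0.9865, -0.0009], 'finger_gap': 0.0853, 'grip_force': 0.0, 'wrist_force': [-0.5031, 0.5342, 0.0667], 'joint_pos': [1.1024, 0.314, 0.045, 1.3036, -0.0, 1.4312]}
0.0187
scene [[0.388, 0.762, -0.518, 1.11], [0.921, -0.316, 0.226, -0.223], [0.008, -0.565, -0.825, 0.936], [0.0, 0.0, 0.0, 1.0]] 384.28868820526657
side [[0.921, -0.239, 0.308, 0.164], [-0.389, -0.529, 0.754, -0.965], [-0.017, -0.814, -0.58, 0.813], [0.0, 0.0, 0.0, 1.0]] 373.1108213001239
```

View pics/scene0.png

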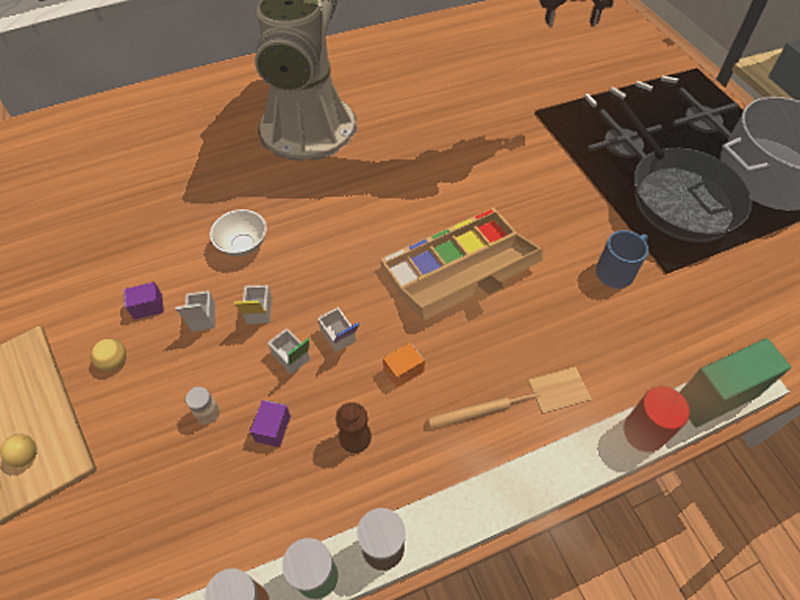

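View pics/side0.png

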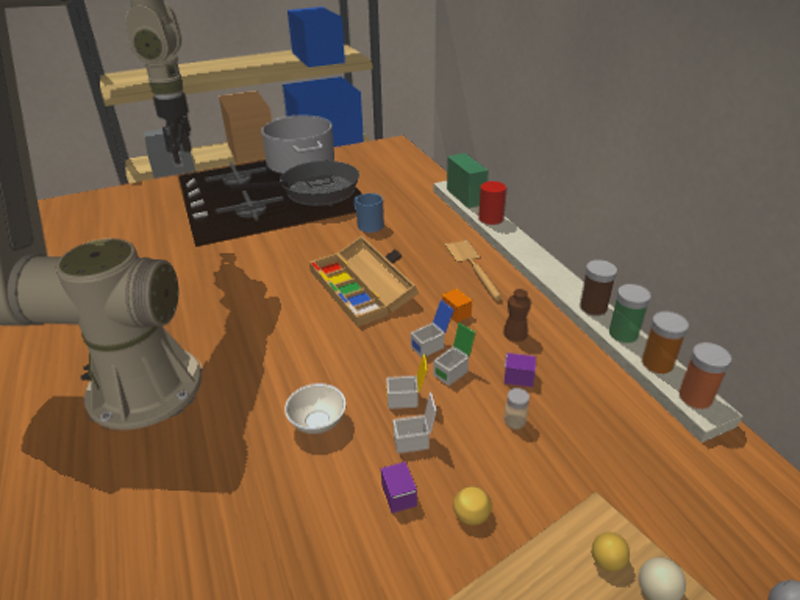

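The scene shows four tins: white (195,310), yellow (255,303), green (290,348) and blue (337,325). There is no red one. The case is at (455,260) with its lid folded back. The look-alikes are purple and orange, and the mill, salt and mug are standing around.

```bash
cat >> h.py <<'E'
def merged(names=('scene','side'),load=False):
    X=[];C=[]
    for n in names:
        if load: d=np.load(f'c_{n}.npz');P,im=d['P'],d['im']
        else: c=cam(n);P,im=cloud(c),c['image']
        hsv=cv2.cvtColor(im,cv2.COLOR_BGR2HSV).reshape(-1,3); P=P.reshape(-1,3)
        k=~np.isnan(P[:,0]); X.append(P[k]);C.append(hsv[k])
    return np.concatenate(X),np.concatenate(C)
def clusters(X,zlo,zhi,box,cell=.003):
    k=(X[:,2]>zlo)&(X[:,2]<zhi)&(X[:,0]>box[0])&(X[:,0]<box[1])&(X[:,1]>box[2])&(X[:,1]<box[3])
    Q=X[k];ij=((Q[:,:2]-[box[0],box[2]])/cell).astype(int)
    g=np.zeros((int((box[1]-box[0])/cell)+2,int((box[3]-box[2])/cell)+2),np.uint8);g[ij[:,0],ij[:,1]]=1
    g=cv2.dilate(g,np.ones((3,3),np.uint8))
    n,l=cv2.connectedComponents(g)
    lab=l[ij[:,0],ij[:,1]]; idx=np.where(k)[0]
    return [idx[lab==i] for i in range(1,n) if (lab==i).sum()>60]
E
python3 - <<'E'
from h import *
X,C=merged(load=True)
for n in('scene','side'):
    P=np.load(f'c_{n}.npz')['P'].reshape(-1,3); P=P[(P[:,0]>.35)&(P[:,0]<.5)&(P[:,1]>-.1)&(P[:,1]<.5)&(abs(P[:,2])<.008)]
    print(n,'tablez',np.median(P[:,2]), P[:,2].std())
for i in clusters(X,.012,.15,(.25,.85,-.45,.6)):
    Q=X[i];r=cv2.minAreaRect(Q[:,:2].astype(np.float32)*1000)
    print(len(i),np.round(Q[:,:2].mean(0),3),'zmax',round(np.percentile(Q[:,2],99),3),'rect',np.round(r[0]),np.round(r[1]),round(r[2]),'hsv',np.median(C[i],0))
E
```

```text
scene tablez 0.001384400181402956 0.0023367973626078377
side tablez 0.0014394124843793987 0.0020921568093985295
1231 [ 0.292 -0.22 ] zmax 0.049 rect [ 299. -228.] [110.  98.] 90 hsv [ 20.  35. 185.]
105 [0.34  0.564] zmax 0.038 rect [334. 557.] [104.  85.] 2 hsv [12. 53. 57.]
637 [ 0.372 -0.426] zmax 0.049 rect [ 372. -427.] [50. 47.] 85 hsv [145. 133. 146.]
833 [ 0.443 -0.341] zmax 0.096 rect [ 437. -339.] [46. 70.] 77 hsv [ 16.  30. 128.]
1198 [0.558 0.562] zmax 0.081 rect [541. 557.] [ 85. 279.] 90 hsv [12. 31. 51.]
4372 [0.529 0.146] zmax 0.064 rect [526. 151.] [189. 276.] 8 hsv [ 16. 127. 150.]
744 [ 0.467 -0.243] zmax 0.096 rect [ 465. -241.] [47. 76.] 72 hsv [ 19.  37. 130.]
738 [ 0.576 -0.12 ] zmax 0.094 rect [ 575. -119.] [83. 47.] 12 hsv [ 19.  52. 119.]
839 [ 0.585 -0.209] zmax 0.096 rect [ 581. -209.] [75. 45.] 22 hsv [ 19.  44. 110.]
1236 [0.638 0.419] zmax 0.088 rect [639. 432.] [104.  82.] 72 hsv [113.  39.  73.]
658 [ 0.626 -0.374] zmax 0.069 rect [ 625. -372.] [43. 40.] 42 hsv [ 13.  48. 143.]
690 [ 0.678 -0.044] zmax 0.048 rect [675. -40.] [46. 62.] 9 hsv [ 13. 190. 213.]
847 [ 0.692 -0.28 ] zmax 0.048 rect [ 690. -278.] [47. 61.] 54 hsv [145. 132. 141.]
957 [ 0.759 -0.164] zmax 0.118 rect [ 757. -161.] [52. 49.] 69 hsv [ 11. 140.  77.]
544 [0.792 0.031] zmax 0.024 rect [794.  49.] [192.  20.] 82 hsv [ 16.  127.  192.5]
```

```bash
cat >> h.py <<'E'
from scipy.optimize import least_squares
def fit_rect(Q,p0,L,W):
    def res(p):
        c,s=np.cos(p[2]),np.sin(p[2]);d=Q-p[:2]
        a=np.abs(np.stack([d@[c,s],d@[-s,c]],1))-[L/2,W/2]
        o=np.linalg.norm(np.maximum(a,0),axis=1);i=np.minimum(a.max(1),0)
        return o+i
    best=None
    for dy in(-.3,0,.3):
        r=least_squares(res,[p0[0],p0[1],p0[2]+dy],loss='soft_l1',f_scale=.0015)
        if best is None or r.cost<best.cost:best=r
    return best.x,np.median(np.abs(best.fun))
def tin(X,C,xy,L=.056,W=.042,r=.075):
    k=np.linalg.norm(X[:,:2]-xy,axis=1)<r
    Q=X[k]; 
    cl=clusters(Q,.01,.15,(xy[0]-.1,xy[0]+.1,xy[1]-.1,xy[1]+.1)); i=max(cl,key=len);Q=Q[i]
    b=Q[(Q[:,2]>.012)&(Q[:,2]<.04)];l=Q[Q[:,2]>.052]
    rc=cv2.minAreaRect(b[:,:2].astype(np.float32)*1000)
    if len(l)>20:
        d=l[:,:2].mean(0)-b[:,:2].mean(0);y0=np.arctan2(d[1],d[0])
        p,e=fit_rect(b[:,:2],[*b[:,:2].mean(0),y0],L,W)
        c,s=np.cos(p[2]),np.sin(p[2]);u=(l[:,:2]-p[:2])@[c,s]
        lid=np.median(np.arctan2(l[:,2]-.042,.028-u))
    else:
        t=Q[Q[:,2]>.015]; rc=cv2.minAreaRect(t[:,:2].astype(np.float32)*1000)
        y0=np.radians(rc[2])+(np.pi/2 if rc[1][0]<rc[1][1] else 0)
        p,e=fit_rect(b[:,:2],[*t[:,:2].mean(0),y0],L,W);lid=0
    p[2]=(p[2]+np.pi)%(2*np.pi)-np.pi
    return p,lid,e,np.percentile(Q[:,2],99)
E
python3 - <<'E'
from h import *
t=dict(white=(.443,-.341),yellow=(.467,-.243),blue=(.576,-.12),green=(.585,-.209))
for nm in (('scene',),('side',),('scene','side')):
    X,C=merged(nm,load=True)
    for n,xy in t.items():
        try:
            p,l,e,z=tin(X,C,np.array(xy));print(nm,n,np.round(p,4),'lid',round(l,2),'err',round(e,4))
        except Exception as ex: print(nm,n,ex)
    # slots by colour on floor, and case structure
    box=(X[:,0]>.4)&(X[:,0]<.68)&(X[:,1]>-.02)&(X[:,1]<.32)
    for n,(a,b2) in dict(red=(-8,6),yellow=(22,36),green=(45,80),blue=(100,130)).items():
        h=C[:,0].astype(int);h=np.where(h>170,h-180,h)
        k=box&(h>=a)&(h<=b2)&(C[:,1]>150)&(X[:,2]<.016)&(X[:,2]>-.005)
        if k.sum()>20:print('  slot',n,k.sum(),np.round(np.median(X[k],0),4),cv2.minAreaRect(X[k][:,:2].astype(np.float32)*1000))
X,C=merged(load=True)
k=(X[:,0]>.4)&(X[:,0]<.68)&(X[:,1]>-.02)&(X[:,1]<.32)&(X[:,2]>.01)&(X[:,2]<.07);Q=X[k]
for y0 in(.1,.2):
    q=Q[abs(Q[:,1]-y0)<.004];q=q[np.argsort(q[:,0])]
    for a in np.arange(.43,.64,.006):
        m=q[(q[:,0]>=a)&(q[:,0]<a+.006)]
        if len(m):print(y0,round(a,3),len(m),np.round(np.percentile(m[:,2],[10,90]),3))
E
```

```text
('scene',) white [ 0.4322 -0.3391 -0.2484] lid 1.8 err 0.0014
('scene',) yellow [ 0.4582 -0.2392 -0.3713] lid 1.89 err 0.0013
('scene',) blue [ 0.5653 -0.1213  0.1858] lid 1.99 err 0.0013
('scene',) green [ 0.5747 -0.2123  0.3728] lid 1.87 err 0.0012
  slot red 142 [0.4538 0.2465 0.0056] ((453.64501953125, 245.74949645996094), (47.61772918701172, 42.54632568359375), 7.368059158325195)
  slot yellow 143 [0.462  0.1931 0.005 ] ((462.05731201171875, 193.9646759033203), (48.308616638183594, 38.384273529052734), 7.922763347625732)
('side',) white [ 0.4307 -0.3387 -0.2358] lid 1.77 err 0.002
('side',) yellow [ 0.4568 -0.2387 -0.3397] lid 1.85 err 0.0015
('side',) blue [ 0.5638 -0.1217  0.1618] lid 1.98 err 0.0013
('side',) green [ 0.5734 -0.2125  0.3546] lid 1.85 err 0.0014
  slot red 45 [0.4694 0.2555 0.006 ] ((470.3843994140625, 252.07760620117188), (45.37150192260742, 30.260953903198242), 11.114893913269043)
  slot yellow 68 [0.4757 0.2012 0.0059] ((477.2413024902344, 197.90692138671875), (50.252750396728516, 54.59792709350586), 2.7750487327575684)
  slot green 39 [0.4846 0.1513 0.0063]
[... 1346 characters left out ...]
0.1 0.55 4 [0.015 0.017]
0.1 0.556 8 [0.018 0.021]
0.1 0.562 4 [0.021 0.023]
0.1 0.568 4 [0.019 0.026]
0.1 0.574 3 [0.025 0.026]
0.1 0.58 3 [0.026 0.029]
0.1 0.586 12 [0.031 0.058]
0.1 0.592 13 [0.034 0.051]
0.1 0.598 7 [0.032 0.038]
0.2 0.43 5 [0.028 0.033]
0.2 0.436 9 [0.013 0.031]
0.2 0.496 5 [0.013 0.029]
0.2 0.502 3 [0.027 0.031]
0.2 0.508 12 [0.014 0.028]
0.2 0.514 4 [0.011 0.017]
0.2 0.52 3 [0.011 0.012]
0.2 0.526 4 [0.012 0.012]
0.2 0.532 4 [0.015 0.017]
0.2 0.538 5 [0.017 0.019]
0.2 0.544 4 [0.018 0.02 ]
0.2 0.55 5 [0.02  0.024]
0.2 0.556 2 [0.024 0.026]
0.2 0.562 2 [0.028 0.031]
0.2 0.568 3 [0.03  0.052]
0.2 0.574 11 [0.048 0.058]
0.2 0.58 14 [0.032 0.045]
0.2 0.586 1 [0.033 0.033]
```

Request:
carry_out([
  {"claw": 1, "tz": 4, "tx": 6, "ty": -6},
  {"claw": 1, "tx": 6, "ty": -6, "tz": 3},
  {"claw": 1, "tx": 5, "ty": -6, "tz": 3},
  {"claw": 1, "tx": 5, "ty": -6},
  {"claw": 1, "tx": 5, "ty": -6},
  {"claw": 1, "tx": 3, "ty": -6},
  {"claw": 1},
], newtons=30)

```text
invalid input at $.moves[0]: expected keys tx, ty, tz, wx, wy, wz, claw
```

Request:
carry_out([
  {"tx": 3.7, "ty": -4.6, "tz": 1.2, "wx": 0, "wy": 0, "wz": -0.138, "claw": 1},
  {"tx": 3.7, "ty": -4.6, "tz": 1.2, "wx": 0, "wy": 0, "wz": -0.138, "claw": 1},
  {"tx": 3.7, "ty": -4.6, "tz": 1.2, "wx": 0, "wy": 0, "wz": -0.138, "claw": 1},
  {"tx": 3.7, "ty": -4.6, "tz": 1.2, "wx": 0, "wy": 0, "wz": -0.138, "claw": 1},
  {"tx": 3.7, "ty": -4.6, "tz": 1.2, "wx": 0, "wy": 0, "wz": -0.138, "claw": 1},
  {"tx": 3.7, "ty": -4.6, "tz": 1.2, "wx": 0, "wy": 0, "wz": -0.138, "claw": 1},
  {"tx": 3.7, "ty": -4.6, "tz": 1.2, "wx": 0, "wy": 0, "wz": -0.138, "claw": 1},
  {"tx": 3.7, "ty": -4.6, "tz": 1.2, "wx": 0, "wy": 0, "wz": -0.138, "claw": 1},
], newtons=30)

```text
clock: 1.1
tcp_pos: [0.4825, 0.1745, 0.3038]
orientation: [-0.0, 0.658, 0.753, -0.0]
wrist_force: [0.3, 0.9, 0.4]
finger_gap: -0.0004
grip_force: 0.0
```

```bash
python3 - <<'E'
from h import *
st(); c=cam('wrist');P=cloud(c);np.savez('c_wrist',P=P,im=c['image'])
print(np.array(c['hand_eye']).round(3).tolist(),c['fx'],np.nanmin(P[...,2]))
cv2.imwrite('pics/w0.png',c['image'])
E
```

```text
{'clock': 1.1, 'tcp_pos': [0.4825, 0.1745, 0.3038], 'orientation': [-0.0001, 0.6584, 0.7526, -0.0], 'finger_gap': -0.0004, 'grip_force': 0.0, 'wrist_force': [0.3351, 0.8759, 0.4437], 'joint_pos': [0.1904, 0.1831, 0.109, 1.4969, 0.0002, 1.6278]}
[[-0.001, -0.959, -0.282, 0.071], [1.0, -0.001, 0.0, -0.001], [-0.0, -0.282, 0.959, -0.166], [0.0, 0.0, 0.0, 1.0]] 299.0107422086424 -0.5613703771355205
```

View pics/w0.png

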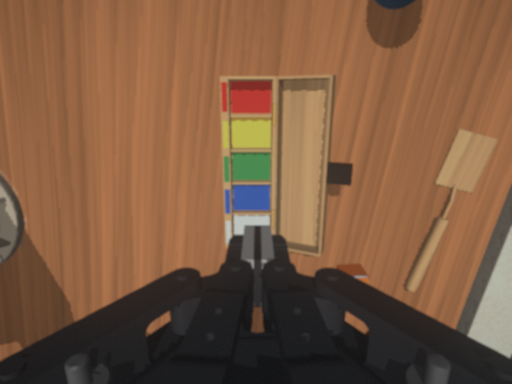

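The wrist view shows the case squarely: red (248,97), yellow (250,133), green (250,166), blue (250,198), white (252,225). The lid is leaning back and its tab is at (340,173).

```bash
python3 - <<'E'
from h import *
d=np.load('c_wrist.npz');P=d['P'];hsv=cv2.cvtColor(d['im'],cv2.COLOR_BGR2HSV)
X=P.reshape(-1,3);C=hsv.reshape(-1,3)
t=(X[:,0]>.35)&(X[:,0]<.42)&(X[:,1]>.1)&(X[:,1]<.25);print('table z',np.nanmedian(X[t,2]))
pts=[]
for n,(a,b,s) in dict(red=(-8,6,150),yellow=(22,36,150),green=(45,80,100),blue=(100,130,100),white=(0,180,-60)).items():
    h=C[:,0].astype(int);h=np.where(h>170,h-180,h)
    k=(h>=a)&(h<=b)&(C[:,1]>s)&(X[:,0]>.42)&(X[:,0]<.53)&(X[:,1]>0)&(X[:,1]<.3)
    if s<0: k&=(C[:,1]<60)&(C[:,2]>120)
    for lo,hi in((-.005,.012),(.022,.04)):
        q=X[k&(X[:,2]>lo)&(X[:,2]<hi)]
        if len(q)<8: continue
        r=cv2.minAreaRect(q[:,:2].astype(np.float32)*1000)
        print(n,len(q),np.round(q.mean(0),4),[np.round(x,1) for x in r])
        if lo<0: pts.append(r[0])
# rim profile along case x at several y
ps=.13;ex=np.array([np.cos(ps),np.sin(ps)]);ey=np.array([-ex[1],ex[0]])
O=np.array([.475,.150])
Q=X[~np.isnan(X[:,0])];U=(Q[:,:2]-O)@ex;V=(Q[:,:2]-O)@ey
for v0,v1 in((-.02,.02),(.03,.07),(.085,.12),(-.12,-.07)):
    k=(V>v0)&(V<v1)&(abs(U)<.08);z=Q[k,2];u=U[k]
    print(v0,[(round(a*1000),round(float(np.median(z[(u>=a)&(u<a+.003)]))*1000,1) if ((u>=a)&(u<a+.003)).any() else None) for a in np.arange(-.06,.07,.003)])
k=(abs(U)<.03)
print([(round(a*1000),int(np.percentile(Q[k&(V>=a)&(V<a+.003),2],80)*1000)) for a in np.arange(-.145,.15,.003) if (k&(V>=a)&(V<a+.003)).any()])
E
```

```text
table z -0.0002744634223253717
red 1280 [0.4619 0.2463 0.0042] [array([461.7, 246. ]), array([59.7, 44.2]), np.float64(7.7)]
red 139 [0.4257 0.2411 0.0281] [array([425.7, 240.4]), array([ 6. , 37.8]), np.float64(5.8)]
yellow 60 [0.4657 0.213  0.0043] [array([466.4, 212.6]), array([56.3,  3.1]), np.float64(7.9)]
green 919 [0.4761 0.1419 0.0041] [array([476.2, 142.2]), array([57.6, 41.3]), np.float64(7.0)]
green 69 [0.4392 0.1388 0.0282] [array([439.3, 138. ]), array([ 4.5, 35.9]), np.float64(8.5)]
blue 833 [0.4829 0.0893 0.0041] [array([482.8,  88.9]), array([56.4, 40.9]), np.float64(8.0)]
blue 66 [0.4461 0.0863 0.028 ] [array([446. ,  86.5]), array([ 3.4, 36.4]), np.float64(5.9)]
white 569 [0.4845 0.0534 0.0043] [array([486.5,  68. ]), array([61.6, 90.1]), np.float64(7.3)]
white 183 [0.4506 0.0539 0.028 ] [array([449.7,  60.5]), array([10.2, 92.6]), np.float64(7.8)]
-0.02 [(-60, -0.5), (-57, -0.5), (-54, -0.1), (-51, -0.1), (-48, -0.3), (-45, 27.1), (-42, 27.8), (-39, 28.3), (-36, 27.8), (-33, 27.8), (-30, 401.9), (-27, 390.5), (-24, 387.9), (-21, 384.1), (-18, 384.2), (-15, 4.8), (-
[... 2193 characters left out ...]
, (-61, 5), (-58, 4), (-55, 5), (-52, 4), (-49, 4), (-46, 4), (-43, 4), (-40, 5), (-37, 12), (-34, 14), (-31, 7), (-28, 4), (-25, 4), (-22, 4), (-19, 4), (-16, 4), (-13, 4), (-10, 4), (-7, 4), (-4, 4), (-1, 4), (2, 4), (5, 4), (8, 4), (11, 379), (14, 391), (17, 401), (20, 401), (23, 401), (26, 404), (29, 397), (32, 412), (35, 409), (38, 414), (41, 424), (44, 4), (47, 4), (50, 4), (53, 4), (56, 4), (59, 4), (62, 4), (65, 4), (68, 14), (71, 14), (74, 4), (77, 4), (80, 4), (83, 4), (86, 4), (89, 4), (92, 4), (95, 5), (98, 4), (101, 4), (104, 4), (107, 4), (110, 4), (113, 4), (116, 4), (119, 27), (122, 28), (125, 0), (128, 0), (131, 0), (134, 0), (137, 0), (140, 0), (143, 0), (146, 0), (149, 0)]
```

Request:
carry_out([
  {"tx": 0.3, "ty": -6, "tz": 0.4, "wx": 0, "wy": 0, "wz": -0.02, "claw": 1},
  {"tx": 0.3, "ty": -6, "tz": 0.4, "wx": 0, "wy": 0, "wz": -0.02, "claw": 1},
  {"tx": 0.3, "ty": -6, "tz": 0.4, "wx": 0, "wy": 0, "wz": -0.02, "claw": 1},
  {"tx": 0.3, "ty": -6, "tz": 0.4, "wx": 0, "wy": 0, "wz": -0.02, "claw": 1},
  {"tx": 0.3, "ty": -6, "tz": 0.4, "wx": 0, "wy": 0, "wz": -0.02, "claw": 1},
  {"tx": 0.3, "ty": -6, "tz": 0.4, "wx": 0, "wy": 0, "wz": -0.02, "claw": 1},
  {"tx": 0.3, "ty": -6, "tz": 0.4, "wx": 0, "wy": 0, "wz": -0.02, "claw": 1},
  {"tx": 0, "ty": 0, "tz": 0, "wx": 0, "wy": 0, "wz": 0, "claw": 1},
])

```text
clock: 2.15
tcp_pos: [0.5024, -0.2476, 0.33]
orientation: [-0.001, 0.71, 0.705, -0.0]
wrist_force: [-0.0, 1.4, 0.6]
finger_gap: 0.0001
grip_force: 0.0
```

```bash
cat >> h.py <<'E'
def tooly():
    m=Rq(env.get_state()['orientation']).as_matrix()[:,1];return np.arctan2(m[1],m[0])
TINS=dict(white=(.432,-.339),yellow=(.458,-.239),blue=(.565,-.1215),green=(.574,-.2125))
E
python3 - <<'E'
from h import *
st(); c=cam('wrist');P=cloud(c);np.savez('c_wrist',P=P,im=c['image']);print(tooly())
cv2.imwrite('pics/w1.png',c['image'])
X,C=merged(('wrist',),load=True);X[X[:,2]>.12]=0
for n,xy in TINS.items():
    try: p,l,e,z=tin(X,C,np.array(xy));print(n,np.round(p,4),'lid',round(l,2),'err',round(e,4),z)
    except Exception as ex: print(n,ex)
E
```

```text
{'clock': 2.15, 'tcp_pos': [0.5024, -0.2476, 0.33], 'orientation': [-0.0007, 0.7097, 0.7045, -0.0004], 'finger_gap': 0.0001, 'grip_force': 0.0, 'wrist_force': [-0.0225, 1.3826, 0.5665], 'joint_pos': [-0.6009, 0.2871, 0.3074, 1.5927, -0.0005, 0.9772]}
-0.005162905965418822
white [ 0.4335 -0.3368 -0.2295] lid 1.68 err 0.0014 0.09550789550743569
yellow [ 0.4594 -0.2368 -0.3446] lid 1.78 err 0.0015 0.09443327427107948
blue [ 0.5618 -0.1224  0.1978] lid 2.0 err 0.0016 0.09230010819873082
green [ 0.5705 -0.2105  0.363 ] lid 1.87 err 0.0015 0.09488620292298315
```

View pics/w1.png

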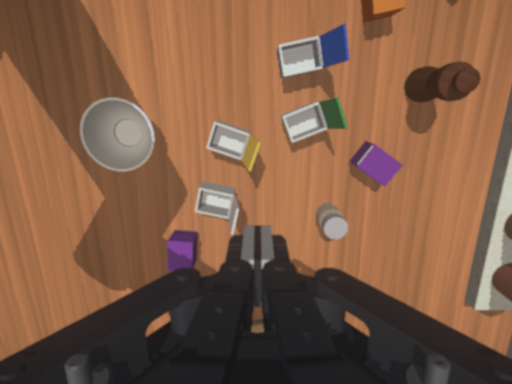

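```bash
cat >> h.py <<'E'
FOLD=[(85,120),(85,80),(70,80),(58,80),(47,80),(39,80),(32,79),(26,77),(21,74),(16,70),(12,66),(9,61),(6,56),(4,50),(3,45),(3,44),(3,80),(3,120)]
def plan(pts,start=None,maxs=.055):
    """pts: list of (x,y,z,yaw); prints per-row cm and turn"""
    s=env.get_state();p=np.array(start[:3] if start is not None else s['tcp_pos']);a=start[3] if start is not None else tooly()
    for q in pts:
        d=np.array(q[:3])-p;da=(q[3]-a+np.pi/2)%np.pi-np.pi/2
        n=max(1,int(np.ceil(np.linalg.norm(d)/maxs)),int(np.ceil(abs(da)/.17)))
        rd=np.round(d*100/n,2); print(f'{n}x',*rd,'wz',round(da/n,3)); p=p+rd*n/100;a+=round(da/n,3)*n
def foldplan(x,y,yaw,start=None):
    c,s=np.cos(yaw),np.sin(yaw)
    plan([(x+u/1000*c,y+u/1000*s,z/1000,yaw) for u,z in FOLD],start)
E
python3 - <<'E'
from h import *
foldplan(.4325,-.338,-.24)
E
```

```text
5x 0.26 -2.26 -4.21 wz -0.047
1x -0.02 0.02 -3.99 wz 0.0
1x -1.46 0.36 0.0 wz 0.0
1x -1.17 0.28 0.0 wz 0.0
1x -1.06 0.26 0.0 wz 0.0
1x -0.78 0.19 0.0 wz 0.0
1x -0.68 0.17 -0.1 wz 0.0
1x -0.58 0.14 -0.2 wz 0.0
1x -0.49 0.12 -0.3 wz 0.0
1x -0.49 0.12 -0.4 wz 0.0
1x -0.38 0.09 -0.4 wz 0.0
1x -0.3 0.08 -0.5 wz 0.0
1x -0.29 0.07 -0.5 wz 0.0
1x -0.19 0.04 -0.6 wz 0.0
1x -0.1 0.03 -0.5 wz 0.0
1x 0.0 -0.0 -0.1 wz 0.0
1x 0.0 -0.0 3.6 wz 0.0
1x 0.0 -0.0 4.0 wz 0.0
```

Request:
carry_out([
  {"tx": 0.26, "ty": -2.26, "tz": -4.2, "wx": 0, "wy": 0, "wz": -0.047, "claw": 1},
  {"tx": 0.26, "ty": -2.26, "tz": -4.2, "wx": 0, "wy": 0, "wz": -0.047, "claw": 1},
  {"tx": 0.26, "ty": -2.26, "tz": -4.2, "wx": 0, "wy": 0, "wz": -0.047, "claw": 1},
  {"tx": 0.26, "ty": -2.26, "tz": -4.2, "wx": 0, "wy": 0, "wz": -0.047, "claw": 1},
  {"tx": 0.26, "ty": -2.26, "tz": -4.2, "wx": 0, "wy": 0, "wz": -0.047, "claw": 1},
  {"tx": 0, "ty": 0, "tz": -4, "wx": 0, "wy": 0, "wz": 0, "claw": 1},
  {"tx": -1.46, "ty": 0.36, "tz": 0, "wx": 0, "wy": 0, "wz": 0, "claw": 1},
  {"tx": -1.17, "ty": 0.28, "tz": 0, "wx": 0, "wy": 0, "wz": 0, "claw": 1},
])

```text
clock: 3.2
tcp_pos: [0.489, -0.3482, 0.081]
orientation: [-0.001, 0.785, 0.619, -0.0]
wrist_force: [-0.3, -0.7, -0.2]
finger_gap: -0.0
grip_force: 0.0
```

Request:
carry_out([
  {"tx": -1.06, "ty": 0.26, "tz": 0, "wx": 0, "wy": 0, "wz": 0, "claw": 1},
  {"tx": -0.78, "ty": 0.19, "tz": 0, "wx": 0, "wy": 0, "wz": 0, "claw": 1},
  {"tx": -0.68, "ty": 0.17, "tz": -0.1, "wx": 0, "wy": 0, "wz": 0, "claw": 1},
  {"tx": -0.58, "ty": 0.14, "tz": -0.2, "wx": 0, "wy": 0, "wz": 0, "claw": 1},
  {"tx": -0.49, "ty": 0.12, "tz": -0.3, "wx": 0, "wy": 0, "wz": 0, "claw": 1},
  {"tx": -0.49, "ty": 0.12, "tz": -0.4, "wx": 0, "wy": 0, "wz": 0, "claw": 1},
  {"tx": -0.38, "ty": 0.09, "tz": -0.4, "wx": 0, "wy": 0, "wz": 0, "claw": 1},
  {"tx": -0.3, "ty": 0.08, "tz": -0.5, "wx": 0, "wy": 0, "wz": 0, "claw": 1},
])

```text
clock: 4.2
tcp_pos: [0.4416, -0.3386, 0.0622]
orientation: [-0.0, 0.786, 0.619, 0.0]
wrist_force: [-0.3, -0.1, 0.1]
finger_gap: 0.0001
grip_force: 0.0
```

Request:
carry_out([
  {"tx": -0.29, "ty": 0.07, "tz": -0.5, "wx": 0, "wy": 0, "wz": 0, "claw": 1},
  {"tx": -0.19, "ty": 0.04, "tz": -0.6, "wx": 0, "wy": 0, "wz": 0, "claw": 1},
  {"tx": -0.1, "ty": 0.03, "tz": -0.5, "wx": 0, "wy": 0, "wz": 0, "claw": 1},
  {"tx": 0, "ty": 0, "tz": -0.1, "wx": 0, "wy": 0, "wz": 0, "claw": 1},
  {"tx": 0, "ty": 0, "tz": 0, "wx": 0, "wy": 0, "wz": 0, "claw": 1},
])

```text
clock: 4.82
tcp_pos: [0.4361, -0.3373, 0.0456]
orientation: [0.0, 0.786, 0.619, 0.0]
wrist_force: [0.1, -0.3, 0.3]
finger_gap: -0.0
grip_force: 0.0
```

Request:
carry_out([
  {"tx": 0, "ty": 0, "tz": 3.6, "wx": 0, "wy": 0, "wz": 0, "claw": 1},
  {"tx": 0, "ty": 0, "tz": 4, "wx": 0, "wy": 0, "wz": 0, "claw": 1},
])

```text
clock: 5.08
tcp_pos: [0.4357, -0.3369, 0.122]
orientation: [-0.001, 0.786, 0.619, -0.0]
wrist_force: [0.6, 0.0, -0.3]
finger_gap: 0.0
grip_force: 0.0
```

```bash
python3 - <<'E'
from h import *
X,C=merged()
for n,xy in TINS.items():
    p,l,e,z=tin(X,C,np.array(xy));print(n,np.round(p,4),'lid',round(l,2),'err',round(e,4),z)
st()
foldplan(.4587,-.238,-.35)
E
```

```text
white [ 0.4322 -0.3391 -0.2316] lid 1.77 err 0.0017 0.09721456974251283
yellow [ 0.4581 -0.239  -0.3365] lid 1.88 err 0.0013 0.09529491366854964
blue [ 0.5653 -0.1212  0.1949] lid 1.95 err 0.0013 0.09431696620496133
green [ 0.574  -0.2125  0.3728] lid 1.86 err 0.0013 0.09583566044003076
{'clock': 5.175, 'tcp_pos': [0.4385, -0.3397, 0.1265], 'orientation': [0.0043, 0.7857, 0.6186, 0.0005], 'finger_gap': 0.0001, 'grip_force': 0.0, 'wrist_force': [1.4521, -1.6523, -0.0495], 'joint_pos': [-0.8039, 0.3035, -0.1696, 1.089, 0.0001, 1.0038]}
3x 3.34 2.42 -0.22 wz -0.038
1x -0.01 -0.01 -3.99 wz 0.001
1x -1.41 0.52 -0.0 wz -0.0
1x -1.13 0.41 -0.0 wz -0.0
1x -1.03 0.38 -0.0 wz -0.0
1x -0.75 0.27 -0.0 wz -0.0
1x -0.66 0.24 -0.1 wz -0.0
1x -0.57 0.21 -0.2 wz -0.0
1x -0.47 0.17 -0.3 wz -0.0
1x -0.47 0.17 -0.4 wz -0.0
1x -0.37 0.14 -0.4 wz -0.0
1x -0.28 0.1 -0.5 wz -0.0
1x -0.28 0.1 -0.5 wz -0.0
1x -0.19 0.07 -0.6 wz -0.0
1x -0.1 0.04 -0.5 wz -0.0
1x 0.0 -0.0 -0.1 wz -0.0
1x 0.0 -0.0 3.6 wz -0.0
1x 0.0 -0.0 4.0 wz -0.0
```

```bash
python3 - <<'E'
from h import *
c=cam('side');cv2.imwrite('pics/s1.png',cv2.resize(c['image'][180:360,200:440],(800,600)))
E
```

```text
(no output)
```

View pics/s1.png

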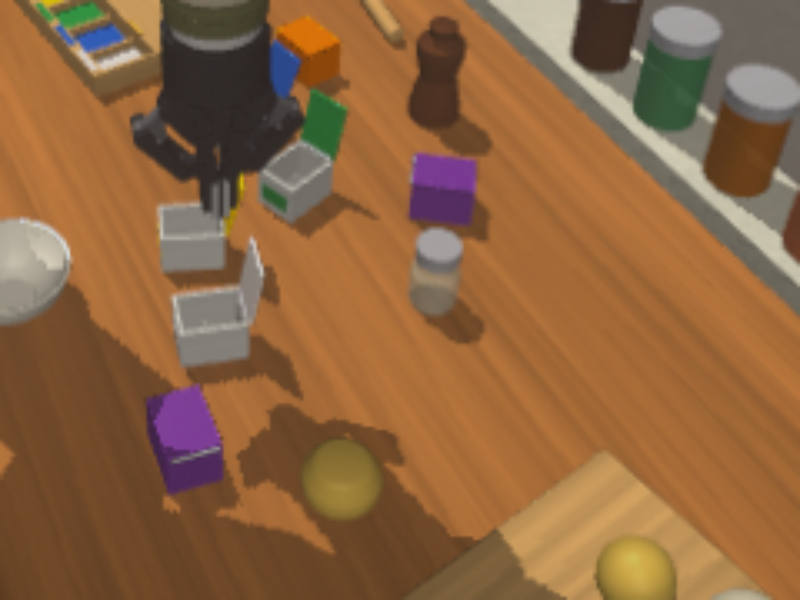

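```bash
python3 - <<'E'
from h import *
for n in('side','scene'):
    s=env.get_state();c=cam(n);Tc=np.array(c['camera_from_world'])
    K=np.array([[c['fx'],0,c['cx']],[0,c['fy'],c['cy']],[0,0,1]])
    pts=np.array([s['tcp_pos'],[.4325,-.338,.04],[.464,-.345,.09]])
    q=cv2.projectPoints(pts,cv2.Rodrigues(Tc[:3,:3])[0],Tc[:3,3],K,np.array([c['k1'],0,0,0]))[0].reshape(-1,2);print(n,s['clock'],q.round())
    im=c['image'].copy()
    for i,p in enumerate(q.astype(int)): cv2.circle(im,tuple(map(int,p)),2,[(0,0,255),(0,255,255),(255,0,255)][i],-1)
    cv2.imwrite(f'pics/p_{n}.png',im)
    P=cloud(c).reshape(-1,3);k=(np.abs(P[:,:2]-s['tcp_pos'][:2]).max(1)<.06)&(P[:,2]>.05)&(P[:,2]<.2)
    for z in np.arange(.05,.2,.01):
        m=k&(P[:,2]>z)&(P[:,2]<z+.01)
        if m.any():print(round(z,2),m.sum(),P[m].mean(0).round(3))
a=cv2.imread('pics/p_side.png')[180:330,200:400];b=cv2.imread('pics/p_scene.png')[150:300,80:280]
cv2.imwrite('pics/pp.png',cv2.resize(np.hstack([a,b]),(800,300)))
E
```

```text
side 5.225 [[264. 250.]
 [263. 273.]
 [275. 258.]]
0.05 21 [ 0.46  -0.351  0.055]
0.06 20 [ 0.463 -0.347  0.066]
0.07 16 [ 0.464 -0.35   0.075]
0.08 21 [ 0.465 -0.352  0.085]
0.09 27 [ 0.468 -0.35   0.095]
0.15 21 [ 0.435 -0.349  0.157]
0.16 32 [ 0.435 -0.347  0.165]
0.17 37 [ 0.435 -0.347  0.175]
0.18 27 [ 0.435 -0.347  0.184]
0.19 69 [ 0.436 -0.348  0.196]
scene 5.275 [[118. 180.]
 [126. 196.]
 [121. 195.]]
0.05 24 [ 0.464 -0.346  0.055]
0.06 29 [ 0.466 -0.346  0.066]
0.07 24 [ 0.468 -0.345  0.075]
0.08 27 [ 0.469 -0.348  0.085]
0.09 32 [ 0.47  -0.347  0.094]
0.15 19 [ 0.445 -0.336  0.156]
0.16 26 [ 0.447 -0.338  0.165]
0.17 19 [ 0.444 -0.333  0.174]
0.18 6 [ 0.442 -0.33   0.185]
0.19 33 [ 0.441 -0.331  0.196]
```

View pics/pp.png

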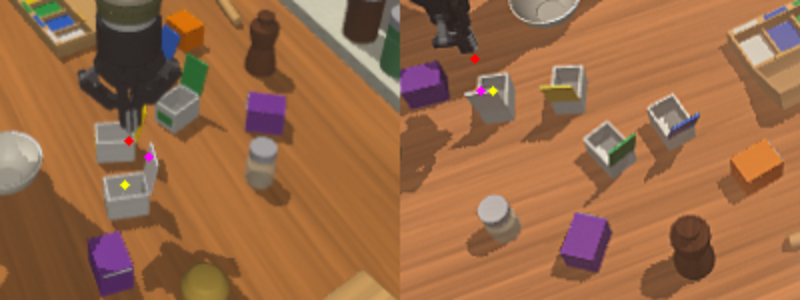

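```bash
python3 - <<'E'
from h import *
c=cam('wrist');c['T']=np.array(c['hand_eye']);P=cloud(c)
m=(P[...,2]<.02)&(P[...,2]>-.12)&(np.abs(P[...,1])<.05)&(np.abs(P[...,0])<.05)
Q=P[m]
for z in np.arange(-.1,.02,.008):
    k=(Q[:,2]>z)&(Q[:,2]<z+.008)
    if k.any():print(round(z,3),k.sum(),Q[k].min(0).round(3),Q[k].max(0).round(3))
for n in('side','scene'):
    s=env.get_state();c=cam(n);P=cloud(c);v=P[(np.abs(P[...,:2]-s['tcp_pos'][:2]).max(-1)<.05)&(P[...,2]>.1)];z=np.sort(v[:,2])[:8];print(n,s['tcp_pos'],s['clock'],z)
E
```

```text
-0.1 8004 [-0.009 -0.05  -0.1  ] [ 0.017  0.05  -0.092]
-0.092 3897 [-0.01  -0.048 -0.092] [ 0.017  0.047 -0.084]
-0.084 5267 [-0.01  -0.041 -0.084] [ 0.013  0.041 -0.076]
-0.076 2636 [-0.013 -0.036 -0.076] [ 0.013  0.035 -0.068]
-0.068 917 [-0.013 -0.028 -0.068] [ 0.013  0.021 -0.06 ]
-0.06 401 [-0.011 -0.014 -0.06 ] [ 0.011  0.013 -0.052]
-0.052 532 [ 0.005 -0.014 -0.052] [ 0.011  0.013 -0.044]
-0.044 443 [ 0.005 -0.014 -0.044] [ 0.011  0.013 -0.036]
-0.036 304 [ 0.005 -0.013 -0.036] [ 0.011  0.013 -0.028]
-0.028 13 [ 0.009 -0.006 -0.028] [ 0.01   0.006 -0.027]
side [ 0.43560057 -0.33682106  0.12087408] 5.375 [0.10054539 0.14691263 0.14933817 0.14937991 0.15043244 0.15152245
 0.15165708 0.1522648 ]
scene [ 0.43539758 -0.33661505  0.12050161] 5.425 [0.14742524 0.14954652 0.14955867 0.14974431 0.15020022 0.15087115
 0.15154101 0.15157878]
```

The measured fingertips sit 28 mm behind the reported TCP, so the sweep passed above the lid. I'll fold again with that offset.

```bash
sed -i 's#s,z/1000,yaw) for#s,z/1000-.0275,yaw) for#' h.py
python3 - <<'E'
from h import *
foldplan(.4325,-.338,-.24)
E
```

```text
2x 3.98 -1.08 -1.4 wz -0.001
1x 0.01 0.0 -3.99 wz -0.001
1x -1.46 0.36 -0.0 wz 0.0
1x -1.16 0.28 -0.0 wz 0.0
1x -1.07 0.26 -0.0 wz 0.0
1x -0.78 0.19 -0.0 wz 0.0
1x -0.68 0.17 -0.1 wz 0.0
1x -0.58 0.14 -0.2 wz 0.0
1x -0.49 0.12 -0.3 wz 0.0
1x -0.48 0.12 -0.4 wz 0.0
1x -0.39 0.1 -0.4 wz 0.0
1x -0.29 0.07 -0.5 wz 0.0
1x -0.29 0.07 -0.5 wz 0.0
1x -0.2 0.05 -0.6 wz 0.0
1x -0.1 0.02 -0.5 wz 0.0
1x 0.0 -0.0 -0.1 wz 0.0
1x 0.0 -0.0 3.6 wz 0.0
1x 0.0 -0.0 4.0 wz 0.0
```

Request:
carry_out([
  {"tx": 3.98, "ty": -1.08, "tz": -1.4, "wx": 0, "wy": 0, "wz": 0, "claw": 1},
  {"tx": 3.98, "ty": -1.08, "tz": -1.4, "wx": 0, "wy": 0, "wz": 0, "claw": 1},
  {"tx": 0, "ty": 0, "tz": -4, "wx": 0, "wy": 0, "wz": 0, "claw": 1},
  {"tx": -1.46, "ty": 0.36, "tz": 0, "wx": 0, "wy": 0, "wz": 0, "claw": 1},
  {"tx": -1.17, "ty": 0.28, "tz": 0, "wx": 0, "wy": 0, "wz": 0, "claw": 1},
  {"tx": -1.06, "ty": 0.26, "tz": 0, "wx": 0, "wy": 0, "wz": 0, "claw": 1},
  {"tx": -0.78, "ty": 0.19, "tz": 0, "wx": 0, "wy": 0, "wz": 0, "claw": 1},
])

```text
clock: 6.35
tcp_pos: [0.4705, -0.3482, 0.0543]
orientation: [0.001, 0.786, 0.618, 0.0]
wrist_force: [-0.2, 0.2, 0.3]
finger_gap: 0.0003
grip_force: 0.0
```

Request:
carry_out([
  {"tx": -0.68, "ty": 0.17, "tz": -0.1, "wx": 0, "wy": 0, "wz": 0, "claw": 1},
  {"tx": -0.58, "ty": 0.14, "tz": -0.2, "wx": 0, "wy": 0, "wz": 0, "claw": 1},
  {"tx": -0.49, "ty": 0.12, "tz": -0.3, "wx": 0, "wy": 0, "wz": 0, "claw": 1},
  {"tx": -0.49, "ty": 0.12, "tz": -0.4, "wx": 0, "wy": 0, "wz": 0, "claw": 1},
  {"tx": -0.38, "ty": 0.09, "tz": -0.4, "wx": 0, "wy": 0, "wz": 0, "claw": 1},
  {"tx": -0.3, "ty": 0.08, "tz": -0.5, "wx": 0, "wy": 0, "wz": 0, "claw": 1},
  {"tx": -0.29, "ty": 0.07, "tz": -0.5, "wx": 0, "wy": 0, "wz": 0, "claw": 1},
  {"tx": -0.19, "ty": 0.04, "tz": -0.6, "wx": 0, "wy": 0, "wz": 0, "claw": 1},
])

```text
clock: 7.35
tcp_pos: [0.4367, -0.3396, 0.0232]
orientation: [0.0, 0.786, 0.619, 0.0]
wrist_force: [-0.3, 0.0, 0.1]
finger_gap: -0.0003
grip_force: 0.0
```

Request:
carry_out([
  {"tx": -0.1, "ty": 0.03, "tz": -0.5, "wx": 0, "wy": 0, "wz": 0, "claw": 1},
  {"tx": 0, "ty": 0, "tz": -0.1, "wx": 0, "wy": 0, "wz": 0, "claw": 1},
  {"tx": 0, "ty": 0, "tz": 0, "wx": 0, "wy": 0, "wz": 0, "claw": 1},
])

```text
clock: 7.72
tcp_pos: [0.4362, -0.3395, 0.02]
orientation: [0.001, 0.786, 0.619, 0.0]
wrist_force: [-4.8, 4.5, 19.2]
finger_gap: 0.0002
grip_force: 9.5
```

Request:
carry_out([
  {"tx": 0, "ty": 0, "tz": 4, "wx": 0, "wy": 0, "wz": 0, "claw": 1},
  {"tx": 0, "ty": 0, "tz": 5, "wx": 0, "wy": 0, "wz": 0, "claw": 1},
])

```text
clock: 7.98
tcp_pos: [0.4351, -0.3385, 0.1074]
orientation: [-0.001, 0.786, 0.619, -0.0]
wrist_force: [0.0, -0.6, 1.0]
finger_gap: -0.0001
grip_force: 0.0
```

```bash
python3 - <<'E'
from h import *
X,C=merged();X=X[X[:,2]<.1]
for n,xy in TINS.items():
    p,l,e,z=tin(X,C,np.array(xy));print(n,np.round(p,4),'lid',round(l,2),'err',round(e,4),z)
st()
foldplan(.4587,-.238,-.35)
E
```

```text
white [ 0.4313 -0.3376  2.8995] lid 0 err 0.001 0.04754281860895885
yellow [ 0.4581 -0.2387 -0.3241] lid 1.89 err 0.0014 0.09577051691402641
blue [ 0.5652 -0.1212  0.2024] lid 1.96 err 0.0014 0.0935481300100434
green [ 0.5738 -0.2124  0.3695] lid 1.86 err 0.0013 0.09546579848423953
{'clock': 8.075, 'tcp_pos': [0.4388, -0.3422, 0.1131], 'orientation': [0.005, 0.7857, 0.6186, 0.0005], 'finger_gap': -0.0001, 'grip_force': 0.0, 'wrist_force': [0.213, -0.3058, -0.5963], 'joint_pos': [-0.8067, 0.3146, -0.1885, 1.0577, 0.0001, 1.0009]}
3x 3.33 2.5 -0.69 wz -0.038
1x -0.01 0.01 -3.99 wz 0.001
1x -1.41 0.51 -0.0 wz -0.0
1x -1.13 0.41 -0.0 wz -0.0
1x -1.03 0.38 -0.0 wz -0.0
1x -0.75 0.28 -0.0 wz -0.0
1x -0.66 0.24 -0.1 wz -0.0
1x -0.56 0.2 -0.2 wz -0.0
1x -0.47 0.17 -0.3 wz -0.0
1x -0.47 0.17 -0.4 wz -0.0
1x -0.38 0.14 -0.4 wz -0.0
1x -0.28 0.1 -0.5 wz -0.0
1x -0.28 0.11 -0.5 wz -0.0
1x -0.19 0.07 -0.6 wz -0.0
1x -0.09 0.03 -0.5 wz -0.0
1x -0.0 -0.0 -0.1 wz -0.0
1x -0.0 -0.0 3.6 wz -0.0
1x -0.0 -0.0 4.0 wz -0.0
```

Request:
carry_out([
  {"tx": 3.43, "ty": 2.39, "tz": -0.5, "wx": 0, "wy": 0, "wz": -0.037, "claw": 1},
  {"tx": 3.43, "ty": 2.39, "tz": -0.5, "wx": 0, "wy": 0, "wz": -0.037, "claw": 1},
  {"tx": 3.43, "ty": 2.39, "tz": -0.5, "wx": 0, "wy": 0, "wz": -0.036, "claw": 1},
  {"tx": 0, "ty": 0, "tz": -4, "wx": 0, "wy": 0, "wz": 0, "claw": 1},
  {"tx": -1.41, "ty": 0.51, "tz": 0, "wx": 0, "wy": 0, "wz": 0, "claw": 1},
  {"tx": -1.13, "ty": 0.41, "tz": 0, "wx": 0, "wy": 0, "wz": 0, "claw": 1},
  {"tx": -1.03, "ty": 0.38, "tz": 0, "wx": 0, "wy": 0, "wz": 0, "claw": 1},
  {"tx": -0.75, "ty": 0.28, "tz": 0, "wx": 0, "wy": 0, "wz": 0, "claw": 1},
])

```text
clock: 9.07
tcp_pos: [0.4953, -0.2521, 0.0533]
orientation: [0.001, 0.819, 0.574, 0.0]
wrist_force: [0.5, -0.6, -0.3]
finger_gap: 0.0002
grip_force: 0.1
```

Request:
carry_out([
  {"tx": -0.66, "ty": 0.24, "tz": -0.1, "wx": 0, "wy": 0, "wz": 0, "claw": 1},
  {"tx": -0.56, "ty": 0.2, "tz": -0.2, "wx": 0, "wy": 0, "wz": 0, "claw": 1},
  {"tx": -0.47, "ty": 0.17, "tz": -0.3, "wx": 0, "wy": 0, "wz": 0, "claw": 1},
  {"tx": -0.47, "ty": 0.17, "tz": -0.4, "wx": 0, "wy": 0, "wz": 0, "claw": 1},
  {"tx": -0.38, "ty": 0.14, "tz": -0.4, "wx": 0, "wy": 0, "wz": 0, "claw": 1},
  {"tx": -0.28, "ty": 0.1, "tz": -0.5, "wx": 0, "wy": 0, "wz": 0, "claw": 1},
  {"tx": -0.28, "ty": 0.11, "tz": -0.5, "wx": 0, "wy": 0, "wz": 0, "claw": 1},
  {"tx": -0.19, "ty": 0.07, "tz": -0.6, "wx": 0, "wy": 0, "wz": 0, "claw": 1},
])

```text
clock: 10.07
tcp_pos: [0.4626, -0.2398, 0.0222]
orientation: [0.0, 0.819, 0.574, 0.0]
wrist_force: [0.6, -0.9, 1.1]
finger_gap: 0.0002
grip_force: 0.0
```

Request:
carry_out([
  {"tx": -0.1, "ty": 0.03, "tz": -0.3, "wx": 0, "wy": 0, "wz": 0, "claw": 1},
  {"tx": 0, "ty": 0, "tz": 0, "wx": 0, "wy": 0, "wz": 0, "claw": 1},
])

```text
clock: 10.32
tcp_pos: [0.4618, -0.2395, 0.0203]
orientation: [0.0, 0.819, 0.574, 0.0]
wrist_force: [-2.2, 0.7, 6.4]
finger_gap: 0.0
grip_force: 3.3
```

Request:
carry_out([
  {"tx": 0, "ty": 0, "tz": 4, "wx": 0, "wy": 0, "wz": 0, "claw": 1},
  {"tx": 0, "ty": 0, "tz": 5, "wx": 0, "wy": 0, "wz": 0, "claw": 1},
  {"tx": 0, "ty": 0, "tz": 0, "wx": 0, "wy": 0, "wz": 0, "claw": 1},
])

```text
clock: 10.7
tcp_pos: [0.4645, -0.2415, 0.1136]
orientation: [0.004, 0.819, 0.574, 0.001]
wrist_force: [-0.2, -0.2, 0.6]
finger_gap: -0.0
grip_force: 0.0
```

```bash
python3 - <<'E'
from h import *
st()
foldplan(.5728,-.212,.362)
X,C=merged();X=X[X[:,2]<.1]
for n,xy in TINS.items():
    p,l,e,z=tin(X,C,np.array(xy));print(n,np.round(p,4),'lid',round(l,2),'err',round(e,4),z)
E
```

```text
{'clock': 10.7, 'tcp_pos': [0.4645, -0.2415, 0.1136], 'orientation': [0.0039, 0.8185, 0.5745, 0.0013], 'finger_gap': -0.0, 'grip_force': 0.0, 'wrist_force': [-0.2488, -0.1595, 0.551], 'joint_pos': [-0.633, 0.2557, -0.2684, 1.0384, 0.0001, 1.2847]}
5x 3.76 1.19 -0.42 wz 0.142
1x -0.02 0.01 -4.01 wz -0.001
1x -1.4 -0.53 -0.0 wz -0.0
1x -1.12 -0.42 -0.0 wz -0.0
1x -1.03 -0.39 -0.0 wz -0.0
1x -0.75 -0.29 -0.0 wz -0.0
1x -0.65 -0.24 -0.1 wz -0.0
1x -0.56 -0.22 -0.2 wz -0.0
1x -0.47 -0.17 -0.3 wz -0.0
1x -0.47 -0.18 -0.4 wz -0.0
1x -0.37 -0.14 -0.4 wz -0.0
1x -0.28 -0.11 -0.5 wz -0.0
1x -0.28 -0.11 -0.5 wz -0.0
1x -0.19 -0.07 -0.6 wz -0.0
1x -0.1 -0.03 -0.5 wz -0.0
1x 0.0 -0.0 -0.1 wz -0.0
1x 0.0 -0.0 3.6 wz -0.0
1x 0.0 -0.0 4.0 wz -0.0
white [ 0.4313 -0.3375  2.9099] lid 0 err 0.0009 0.0477223724138488
yellow [ 0.4573 -0.2377  2.8112] lid 0 err 0.0011 0.047762185039983626
blue [ 0.5648 -0.1215  0.1923] lid 1.97 err 0.0013 0.09399313402677456
green [ 0.5739 -0.2124  0.3709] lid 1.85 err 0.0013 0.0958338844053156
```

Request:
carry_out([
  {"tx": 3.82, "ty": 1.14, "tz": 0, "wx": 0, "wy": 0, "wz": 0.142, "claw": 1},
  {"tx": 3.82, "ty": 1.14, "tz": 0, "wx": 0, "wy": 0, "wz": 0.142, "claw": 1},
  {"tx": 3.82, "ty": 1.14, "tz": 0, "wx": 0, "wy": 0, "wz": 0.142, "claw": 1},
  {"tx": 3.82, "ty": 1.14, "tz": 0, "wx": 0, "wy": 0, "wz": 0.142, "claw": 1},
  {"tx": 3.82, "ty": 1.14, "tz": -0.5, "wx": 0, "wy": 0, "wz": 0.142, "claw": 1},
  {"tx": 0, "ty": 0, "tz": -5.25, "wx": 0, "wy": 0, "wz": 0, "claw": 1},
  {"tx": -1.4, "ty": -0.53, "tz": 0, "wx": 0, "wy": 0, "wz": 0, "claw": 1},
  {"tx": -1.12, "ty": -0.42, "tz": 0, "wx": 0, "wy": 0, "wz": 0, "claw": 1},
])

```text
clock: 11.8
tcp_pos: [0.6255, -0.1913, 0.0491]
orientation: [-0.002, 0.568, 0.823, -0.0]
wrist_force: [0.0, -0.7, 0.4]
finger_gap: -0.0001
grip_force: 0.1
```

Request:
carry_out([
  {"tx": -1.03, "ty": -0.39, "tz": 0, "wx": 0, "wy": 0, "wz": 0, "claw": 1},
  {"tx": -0.75, "ty": -0.29, "tz": 0, "wx": 0, "wy": 0, "wz": 0, "claw": 1},
  {"tx": -0.65, "ty": -0.24, "tz": -0.1, "wx": 0, "wy": 0, "wz": 0, "claw": 1},
  {"tx": -0.56, "ty": -0.22, "tz": -0.2, "wx": 0, "wy": 0, "wz": 0, "claw": 1},
  {"tx": -0.47, "ty": -0.17, "tz": -0.3, "wx": 0, "wy": 0, "wz": 0, "claw": 1},
  {"tx": -0.47, "ty": -0.18, "tz": -0.4, "wx": 0, "wy": 0, "wz": 0, "claw": 1},
  {"tx": -0.37, "ty": -0.14, "tz": -0.4, "wx": 0, "wy": 0, "wz": 0, "claw": 1},
  {"tx": -0.28, "ty": -0.11, "tz": -0.5, "wx": 0, "wy": 0, "wz": 0, "claw": 1},
])

```text
clock: 12.8
tcp_pos: [0.5815, -0.2095, 0.0327]
orientation: [-0.0, 0.568, 0.823, 0.0]
wrist_force: [-0.3, 0.3, 0.6]
finger_gap: -0.0001
grip_force: 0.0
```

Request:
carry_out([
  {"tx": -0.28, "ty": -0.11, "tz": -0.5, "wx": 0, "wy": 0, "wz": 0, "claw": 1},
  {"tx": -0.19, "ty": -0.07, "tz": -0.6, "wx": 0, "wy": 0, "wz": 0, "claw": 1},
  {"tx": -0.1, "ty": -0.03, "tz": -0.3, "wx": 0, "wy": 0, "wz": 0, "claw": 1},
  {"tx": 0, "ty": 0, "tz": 0, "wx": 0, "wy": 0, "wz": 0, "claw": 1},
])

```text
clock: 13.3
tcp_pos: [0.5764, -0.2114, 0.0202]
orientation: [0.001, 0.568, 0.823, 0.0]
wrist_force: [-1.6, 1.4, 7.4]
finger_gap: -0.0002
grip_force: 3.8
```

Request:
carry_out([
  {"tx": 0, "ty": 0, "tz": 4, "wx": 0, "wy": 0, "wz": 0, "claw": 1},
  {"tx": 0, "ty": 0, "tz": 5, "wx": 0, "wy": 0, "wz": 0, "claw": 1},
  {"tx": 0, "ty": 0, "tz": 0, "wx": 0, "wy": 0, "wz": 0, "claw": 1},
  {"tx": 0, "ty": 0, "tz": 0, "wx": 0, "wy": 0, "wz": 0, "claw": 1},
])

```text
clock: 13.8
tcp_pos: [0.5759, -0.2115, 0.1088]
orientation: [0.0, 0.568, 0.823, 0.0]
wrist_force: [0.2, -0.2, -0.2]
finger_gap: 0.0003
grip_force: 0.0
```

```bash
python3 - <<'E'
from h import *
st()
foldplan(.5642,-.1218,.18)
X,C=merged();X=X[X[:,2]<.1]
for n,xy in TINS.items():
    p,l,e,z=tin(X,C,np.array(xy));print(n,np.round(p,4),'lid',round(l,2),'err',round(e,4),z)
E
```

```text
{'clock': 13.8, 'tcp_pos': [0.5759, -0.2115, 0.1088], 'orientation': [0.0001, 0.5679, 0.8231, 0.0], 'finger_gap': 0.0003, 'grip_force': 0.0, 'wrist_force': [0.2306, -0.1912, -0.205], 'joint_pos': [-0.4828, 0.4304, -0.0276, 1.1127, 0.0001, 0.725]}
3x 2.4 3.5 -0.54 wz -0.061
1x -0.01 -0.01 -4.01 wz -0.0
1x -1.47 -0.27 -0.0 wz -0.0
1x -1.18 -0.21 -0.0 wz -0.0
1x -1.09 -0.2 -0.0 wz -0.0
1x -0.78 -0.14 -0.0 wz -0.0
1x -0.69 -0.13 -0.1 wz -0.0
1x -0.59 -0.1 -0.2 wz -0.0
1x -0.5 -0.09 -0.3 wz -0.0
1x -0.49 -0.09 -0.4 wz -0.0
1x -0.39 -0.07 -0.4 wz -0.0
1x -0.3 -0.06 -0.5 wz -0.0
1x -0.29 -0.05 -0.5 wz -0.0
1x -0.2 -0.04 -0.6 wz -0.0
1x -0.1 -0.01 -0.5 wz -0.0
1x 0.0 -0.0 -0.1 wz -0.0
1x 0.0 -0.0 3.6 wz -0.0
1x 0.0 -0.0 4.0 wz -0.0
white [ 0.4313 -0.3375  2.9066] lid 0 err 0.001 0.04789617783238916
yellow [ 0.4574 -0.2372  2.7919] lid 0 err 0.0009 0.04742984544993936
blue [ 0.5649 -0.1213  0.2008] lid 1.97 err 0.0014 0.09237322252787725
green [ 0.5733 -0.2119  0.3742] lid 0 err 0.0007 0.04759636650475565
```

Request:
carry_out([
  {"tx": 2.4, "ty": 3.5, "tz": 0, "wx": 0, "wy": 0, "wz": -0.061, "claw": 1},
  {"tx": 2.4, "ty": 3.5, "tz": 0, "wx": 0, "wy": 0, "wz": -0.061, "claw": 1},
  {"tx": 2.4, "ty": 3.5, "tz": -1, "wx": 0, "wy": 0, "wz": -0.061, "claw": 1},
  {"tx": 0, "ty": 0, "tz": -4.6, "wx": 0, "wy": 0, "wz": 0, "claw": 1},
  {"tx": -1.47, "ty": -0.27, "tz": 0, "wx": 0, "wy": 0, "wz": 0, "claw": 1},
  {"tx": -1.18, "ty": -0.21, "tz": 0, "wx": 0, "wy": 0, "wz": 0, "claw": 1},
  {"tx": -1.09, "ty": -0.2, "tz": 0, "wx": 0, "wy": 0, "wz": 0, "claw": 1},
  {"tx": -0.78, "ty": -0.14, "tz": 0, "wx": 0, "wy": 0, "wz": 0, "claw": 1},
])

```text
clock: 14.9
tcp_pos: [0.6025, -0.1152, 0.0537]
orientation: [0.001, 0.641, 0.768, 0.0]
wrist_force: [-0.7, 0.4, 0.4]
finger_gap: -0.0001
grip_force: 0.0
```

Request:
carry_out([
  {"tx": -0.69, "ty": -0.13, "tz": -0.1, "wx": 0, "wy": 0, "wz": 0, "claw": 1},
  {"tx": -0.59, "ty": -0.1, "tz": -0.2, "wx": 0, "wy": 0, "wz": 0, "claw": 1},
  {"tx": -0.5, "ty": -0.09, "tz": -0.3, "wx": 0, "wy": 0, "wz": 0, "claw": 1},
  {"tx": -0.49, "ty": -0.09, "tz": -0.4, "wx": 0, "wy": 0, "wz": 0, "claw": 1},
  {"tx": -0.39, "ty": -0.07, "tz": -0.4, "wx": 0, "wy": 0, "wz": 0, "claw": 1},
  {"tx": -0.3, "ty": -0.06, "tz": -0.5, "wx": 0, "wy": 0, "wz": 0, "claw": 1},
  {"tx": -0.29, "ty": -0.05, "tz": -0.5, "wx": 0, "wy": 0, "wz": 0, "claw": 1},
  {"tx": -0.2, "ty": -0.04, "tz": -0.6, "wx": 0, "wy": 0, "wz": 0, "claw": 1},
])

```text
clock: 15.9
tcp_pos: [0.5682, -0.1211, 0.0227]
orientation: [0.0, 0.641, 0.768, 0.0]
wrist_force: [-0.3, 0.3, 0.4]
finger_gap: -0.0001
grip_force: 0.0
```

Request:
carry_out([
  {"tx": -0.1, "ty": -0.01, "tz": -0.35, "wx": 0, "wy": 0, "wz": 0, "claw": 1},
  {"tx": 0, "ty": 0, "tz": 0, "wx": 0, "wy": 0, "wz": 0, "claw": 1},
])

```text
clock: 16.15
tcp_pos: [0.5674, -0.1211, 0.0203]
orientation: [0.0, 0.641, 0.768, 0.0]
wrist_force: [-1.7, -0.0, 5.7]
finger_gap: -0.0001
grip_force: 2.9
```

Request:
carry_out([
  {"tx": 0, "ty": 0, "tz": 5, "wx": 0, "wy": 0, "wz": 0, "claw": -1},
  {"tx": 0, "ty": 0, "tz": 5, "wx": 0, "wy": 0, "wz": 0, "claw": -0.5},
  {"tx": 0, "ty": 0, "tz": 0, "wx": 0, "wy": 0, "wz": 0, "claw": -0.5},
  {"tx": 0, "ty": 0, "tz": 0, "wx": 0, "wy": 0, "wz": 0, "claw": -0.5},
  {"tx": 0, "ty": 0, "tz": 0, "wx": 0, "wy": 0, "wz": 0, "claw": -0.5},
])

```text
clock: 16.77
tcp_pos: [0.5662, -0.1208, 0.1179]
orientation: [-0.001, 0.641, 0.768, -0.0]
wrist_force: [-0.1, -0.7, 0.1]
finger_gap: 0.064
grip_force: 0.0
```

```bash
python3 - <<'E'
from h import *
st()
X,C=merged();X=X[X[:,2]<.1]
for n,xy in TINS.items():
    p,l,e,z=tin(X,C,np.array(xy));print(n,np.round(p,4),'lid',round(l,2),'err',round(e,4),z)
c=cam('wrist');c['T']=np.array(c['hand_eye']);P=cloud(c)
Q=P[(P[...,2]<.02)&(P[...,2]>-.12)&(np.abs(P[...,1])<.06)&(np.abs(P[...,0])<.03)]
for z in np.arange(-.1,.02,.006):
    k=(Q[:,2]>z)&(Q[:,2]<z+.006)
    if k.any():q=Q[k];print(round(z,3),k.sum(),q.min(0).round(3),q.max(0).round(3),'inner',q[q[:,1]>0][:,1].min() if (q[:,1]>0).any() else '', q[q[:,1]<0][:,1].max() if (q[:,1]<0).any() else '')
E
```

```text
{'clock': 16.775, 'tcp_pos': [0.5662, -0.1208, 0.1179], 'orientation': [-0.0013, 0.6407, 0.7678, -0.0005], 'finger_gap': 0.064, 'grip_force': 0.0, 'wrist_force': [-0.147, -0.6867, 0.1046], 'joint_pos': [-0.3488, 0.3633, -0.1057, 1.1046, 0.0001, 1.042]}
white [ 0.4313 -0.3375  2.9046] lid 0 err 0.001 0.047635052745016955
yellow [ 0.4572 -0.2379  2.8118] lid 0 err 0.001 0.048402427702233505
blue [ 0.5639 -0.1207  0.2003] lid 0 err 0.0006 0.04791393992331909
green [ 0.5734 -0.2117  0.3783] lid 0 err 0.0007 0.04813344545455066
-0.1 4250 [-0.013 -0.06  -0.1  ] [ 0.017  0.06  -0.094] inner 0.00021778957852893756 -3.111640872153728e-05
-0.094 2652 [-0.014 -0.06  -0.094] [ 0.017  0.06  -0.088] inner 0.022338109589870814 -0.024233683148170846
-0.088 6115 [-0.014 -0.06  -0.088] [ 0.013  0.06  -0.082] inner 0.027679649641239805 -0.02941694216605957
-0.082 2443 [-0.014 -0.06  -0.082] [ 0.014  0.06  -0.076] inner 0.028513127512839197 -0.030495442505984356
-0.076 895 [ 0.005 -0.06  -0.076] [ 0.013  0.06  -0.07 ] inner 0.03168962524215967 -0.03332446083257545
-0.07 824 [-0.007 -0.045 -0.07 ] [ 0.011  0.043 -0.064] inner 0.030792388395596886 -0.03249660249574829
-0.064 768 [-0.012 -0.046 -0.064] [ 0.011  0.045 -0.058] inner 0.030812627262259452 -0.03246365268326404
-0.058 794 [-0.013 -0.047 -0.058] [ 0.011  0.045 -0.052] inner 0.03088606256407018 -0.03241405635464677
-0.052 671 [-0.012 -0.047 -0.052] [ 0.011  0.045 -0.046] inner 0.030780608001457425 -0.03214994569654811
-0.046 603 [-0.012 -0.047 -0.046] [ 0.011  0.045 -0.04 ] inner 0.030952302809873822 -0.03235605417020353
-0.04 457 [-0.012 -0.046 -0.04 ] [ 0.011  0.044 -0.034] inner 0.030998142968832847 -0.03227947064363382
-0.034 162 [-0.012 -0.039 -0.034] [ 0.01   0.037 -0.029] inner 0.031040459858350904 -0.03233047701472638
```

Request:
carry_out([
  {"tx": -0.1, "ty": 0, "tz": -5, "wx": 0, "wy": 0, "wz": 0.015, "claw": -0.75},
  {"tx": 0, "ty": 0, "tz": -4, "wx": 0, "wy": 0, "wz": 0, "claw": -0.75},
  {"tx": 0, "ty": 0, "tz": -2.7, "wx": 0, "wy": 0, "wz": 0, "claw": -0.75},
  {"tx": 0, "ty": 0, "tz": 0, "wx": 0, "wy": 0, "wz": 0, "claw": -0.75},
], newtons=40)

```text
clock: 17.42
tcp_pos: [0.5636, -0.1202, -0.0002]
orientation: [-0.003, 0.635, 0.773, -0.001]
wrist_force: [0.1, 0.7, 0.4]
finger_gap: 0.0748
grip_force: 0.0
```

Request:
carry_out([
  {"tx": 0, "ty": 0, "tz": 0, "wx": 0, "wy": 0, "wz": 0, "claw": 0},
  {"tx": 0, "ty": 0, "tz": 0, "wx": 0, "wy": 0, "wz": 0, "claw": 0},
  {"tx": 0, "ty": 0, "tz": 0, "wx": 0, "wy": 0, "wz": 0, "claw": 0},
  {"tx": 0, "ty": 0, "tz": 0, "wx": 0, "wy": 0, "wz": 0, "claw": 0},
])

```text
clock: 17.92
tcp_pos: [0.5673, -0.1215, 0.0038]
orientation: [0.001, 0.635, 0.773, 0.0]
wrist_force: [0.4, -0.7, 5.4]
finger_gap: 0.0551
grip_force: 44.5
```

Request:
carry_out([
  {"tx": 0, "ty": 0, "tz": 4, "wx": 0, "wy": 0, "wz": 0, "claw": 0},
  {"tx": 0, "ty": 0, "tz": 4, "wx": 0, "wy": 0, "wz": 0, "claw": 0},
  {"tx": 0, "ty": 0, "tz": 0, "wx": 0, "wy": 0, "wz": 0, "claw": 0},
])

```text
clock: 18.3
tcp_pos: [0.5689, -0.1221, 0.0862]
orientation: [0.003, 0.635, 0.773, 0.001]
wrist_force: [0.3, -0.7, -1.0]
finger_gap: 0.0549
grip_force: 43.8
```

```bash
python3 - <<'E'
from h import *
st();print(tooly())
c=cam('wrist');c['T']=np.array(c['hand_eye']);P=cloud(c)
np.savez('g_blue',P=P,im=c['image'])
cv2.imwrite('pics/g1.png',c['image'][150:384,120:400])
E
```

```text
{'clock': 18.3, 'tcp_pos': [0.5689, -0.1221, 0.0862], 'orientation': [0.0033, 0.6349, 0.7726, 0.0012], 'finger_gap': 0.0549, 'grip_force': 43.8477, 'wrist_force': [0.346, -0.7066, -0.9951], 'joint_pos': [-0.3494, 0.3827, -0.1593, 1.0219, 0.0001, 1.0264]}
0.19509258487622236
```

View pics/g1.png

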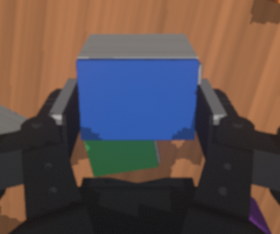

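The blue tin is held with its lid shut, the lid spanning about (78–200, 58–140) in the crop. Next I'll measure it in the tool frame.

```bash
cat >> h.py <<'E'
SLOT=dict(green=(.4758,.1423),yellow=(.4689,.1938),blue=(.4827,.0908),white=(.4896,.0392)); CY=.133
def held(P,im):
    """held tin's lid top in tool frame"""
    m=(np.abs(P[...,0])<.04)&(np.abs(P[...,1])<.0265)&(P[...,2]>-.07)&(P[...,2]<-.005)
    Q=P[m]; 
    # top face: plane at smallest tool z
    z0=np.percentile(Q[:,2],20);T=Q[np.abs(Q[:,2]-z0)<.004]
    r=cv2.minAreaRect(T[:,:2].astype(np.float32)*1000)
    print('top z',T[:,2].mean().round(4),'x range',np.percentile(T[:,0],[1,99]).round(4),'y',np.percentile(T[:,1],[1,99]).round(4),'tilt',np.polyfit(T[:,0],T[:,2],1)[0].round(3),np.polyfit(T[:,1],T[:,2],1)[0].round(3),r)
E
python3 - <<'E'
from h import *
d=np.load('g_blue.npz');P,im=d['P'],d['im'];held(P,im)
hsv=cv2.cvtColor(im,cv2.COLOR_BGR2HSV);k=(abs(hsv[...,0].astype(int)-115)<15)&(hsv[...,1]>120)&(P[...,2]<0)
Q=P[k];print(k.sum(),np.percentile(Q,[1,50,99],axis=0).round(4))
E
```

```text
top z -0.0398 x range [-0.0185  0.0231] y [-0.026   0.0259] tilt 0.005 -0.001 ((1.9259471893310547, 0.0035877227783203125), (52.9789924621582, 43.56605911254883), 89.94205474853516)
9401 [[-0.018  -0.0279 -0.0413]
 [ 0.0035 -0.0009 -0.0399]
 [ 0.0226  0.0262 -0.0386]]
```

Request:
carry_out([
  {"tx": -2, "ty": 5.2, "tz": 0, "wx": 0, "wy": 0, "wz": -0.0155, "claw": 0},
  {"tx": -2, "ty": 5.2, "tz": 0, "wx": 0, "wy": 0, "wz": -0.0155, "claw": 0},
  {"tx": -2, "ty": 5.2, "tz": 0, "wx": 0, "wy": 0, "wz": -0.0155, "claw": 0},
  {"tx": -2, "ty": 5.2, "tz": -2, "wx": 0, "wy": 0, "wz": -0.0155, "claw": 0},
  {"tx": 0, "ty": 0, "tz": 0, "wx": 0, "wy": 0, "wz": 0, "claw": 0},
  {"tx": 0, "ty": 0, "tz": 0, "wx": 0, "wy": 0, "wz": 0, "claw": 0},
  {"tx": 0, "ty": 0, "tz": 0, "wx": 0, "wy": 0, "wz": 0, "claw": 0},
  {"tx": 0, "ty": 0, "tz": 0, "wx": 0, "wy": 0, "wz": 0, "claw": 0},
])

```text
clock: 19.35
tcp_pos: [0.487, 0.0858, 0.0627]
orientation: [0.0, 0.659, 0.752, 0.0]
wrist_force: [-0.3, 0.8, -0.6]
finger_gap: 0.0545
grip_force: 43.8
```

```bash
python3 - <<'E'
from h import *
st();print(tooly())
s=env.get_state()
c=cam('wrist');P0=cloud(c);c['T']=np.array(c['hand_eye']);P=cloud(c);held(P,c['image'])
np.savez('c_wrist',P=P0,im=c['image'])
# case yaw / rim check in world from this closer view
hsv=cv2.cvtColor(c['image'],cv2.COLOR_BGR2HSV)
for n,(a,b) in dict(yellow=(22,36),green=(45,80)).items():
    k=(hsv[...,0]>=a)&(hsv[...,0]<=b)&(hsv[...,1]>100)&(P0[...,2]<.012)&(P0[...,2]>-.005)
    if k.sum()>30:print(n,k.sum(),cv2.minAreaRect(P0[k][:,:2].astype(np.float32)*1000),SLOT[n])
E
```

```text
{'clock': 19.35, 'tcp_pos': [0.487, 0.0858, 0.0627], 'orientation': [0.0002, 0.6593, 0.7519, 0.0002], 'finger_gap': 0.0545, 'grip_force': 43.8059, 'wrist_force': [-0.3365, 0.7692, -0.609], 'joint_pos': [0.0119, 0.2546, -0.4075, 0.9082, -0.0001, 1.4516]}
0.1310786842409569
top z -0.0399 x range [-0.0184  0.023 ] y [-0.026   0.0259] tilt 0.005 -0.0 ((2.0865516662597656, 0.000125885009765625), (43.23568344116211, 52.98817443847656), 0.06048877537250519)
yellow 6580 ((471.394287109375, 176.27413940429688), (61.84229278564453, 82.18614959716797), 7.609314441680908) (0.4689, 0.1938)
green 4986 ((475.93634033203125, 142.74630737304688), (59.00222396850586, 44.39483642578125), 7.505457401275635) (0.4758, 0.1423)
```

Request:
carry_out([
  {"tx": -0.32, "ty": 0.28, "tz": -2, "wx": 0, "wy": 0, "wz": 0.002, "claw": 0},
  {"tx": 0, "ty": 0, "tz": 0, "wx": 0, "wy": 0, "wz": 0, "claw": 0},
  {"tx": 0, "ty": 0, "tz": -1.2, "wx": 0, "wy": 0, "wz": 0, "claw": 0},
  {"tx": 0, "ty": 0, "tz": -1.2, "wx": 0, "wy": 0, "wz": 0, "claw": 0},
  {"tx": 0, "ty": 0, "tz": -0.7, "wx": 0, "wy": 0, "wz": 0, "claw": 0},
  {"tx": 0, "ty": 0, "tz": -0.3, "wx": 0, "wy": 0, "wz": 0, "claw": 0},
  {"tx": 0, "ty": 0, "tz": 0, "wx": 0, "wy": 0, "wz": 0, "claw": 0},
  {"tx": 0, "ty": 0, "tz": 0, "wx": 0, "wy": 0, "wz": 0, "claw": 0},
])

```text
clock: 20.4
tcp_pos: [0.4834, 0.0897, 0.0089]
orientation: [0.0, 0.658, 0.753, 0.0]
wrist_force: [-0.4, 1.0, -1.2]
finger_gap: 0.0549
grip_force: 43.8
```

Request:
carry_out([
  {"tx": 0, "ty": 0, "tz": 0, "wx": 0, "wy": 0, "wz": 0, "claw": -0.5},
  {"tx": 0, "ty": 0, "tz": 0, "wx": 0, "wy": 0, "wz": 0, "claw": -0.5},
  {"tx": 0, "ty": 0, "tz": 1.5, "wx": 0, "wy": 0, "wz": 0, "claw": -0.5},
  {"tx": 0, "ty": 0, "tz": 5, "wx": 0, "wy": 0, "wz": 0, "claw": -0.5},
  {"tx": 0, "ty": -2, "tz": 5, "wx": 0, "wy": 0, "wz": 0, "claw": -0.75},
  {"tx": 1, "ty": -5, "tz": 2, "wx": 0, "wy": 0, "wz": 0, "claw": -0.75},
  {"tx": 2, "ty": -5, "tz": 0, "wx": 0, "wy": 0, "wz": 0.05, "claw": -0.75},
  {"tx": 2, "ty": -5, "tz": 0, "wx": 0, "wy": 0, "wz": 0.05, "claw": -0.75},
])

```text
clock: 21.4
tcp_pos: [0.5341, -0.0819, 0.1458]
orientation: [0.001, 0.619, 0.786, 0.001]
wrist_force: [1.7, 0.3, -0.7]
finger_gap: 0.0747
grip_force: 0.0
```

Request:
carry_out([
  {"tx": 2, "ty": -5, "tz": -1, "wx": 0, "wy": 0, "wz": 0.05, "claw": -0.75},
  {"tx": 2, "ty": -5, "tz": -1, "wx": 0, "wy": 0, "wz": 0.05, "claw": -0.75},
  {"tx": 0, "ty": -3, "tz": -1, "wx": 0, "wy": 0, "wz": 0.042, "claw": -0.75},
  {"tx": 0, "ty": 0, "tz": 0, "wx": 0, "wy": 0, "wz": 0, "claw": -0.75},
  {"tx": 0, "ty": 0, "tz": 0, "wx": 0, "wy": 0, "wz": 0, "claw": -0.75},
  {"tx": 0, "ty": 0, "tz": 0, "wx": 0, "wy": 0, "wz": 0, "claw": -0.75},
])

```text
clock: 22.15
tcp_pos: [0.5733, -0.2093, 0.1146]
orientation: [0.0, 0.562, 0.827, 0.0]
wrist_force: [0.3, 0.2, 0.1]
finger_gap: 0.0749
grip_force: 0.0
```

```bash
python3 - <<'E'
from h import *
st();print(tooly())
X,C=merged();X=X[X[:,2]<.1]
for n,xy in TINS.items():
    if n=='blue':continue
    p,l,e,z=tin(X,C,np.array(xy));print(n,np.round(p,4),'err',round(e,4),z)
c=cam('scene');P=cloud(c);h=cv2.cvtColor(c['image'],cv2.COLOR_BGR2HSV)
k=(abs(h[...,0].astype(int)-115)<15)&(h[...,1]>100)&(abs(P[...,0]-.483)<.06)&(abs(P[...,1]-.09)<.06)&(P[...,2]>.035)
q=P[k];print('blue lid',k.sum(),cv2.minAreaRect(q[:,:2].astype(np.float32)*1000),np.median(q[:,2]))
E
```

```text
{'clock': 22.15, 'tcp_pos': [0.5733, -0.2093, 0.1146], 'orientation': [0.0005, 0.5616, 0.8274, 0.0002], 'finger_gap': 0.0749, 'grip_force': 0.0, 'wrist_force': [0.2786, 0.2346, 0.1319], 'joint_pos': [-0.4816, 0.4202, -0.0286, 1.121, 0.0003, 0.711]}
0.3782390023727154
white [ 0.4314 -0.3375  2.9004] err 0.001 0.04744358892611169
yellow [ 0.4571 -0.2378  2.7979] err 0.0009 0.04773612829780554
green [ 0.5733 -0.2118  0.3743] err 0.0008 0.047994053788719945
blue lid 75 ((483.203857421875, 92.99057006835938), (52.747528076171875, 35.88438415527344), 8.904223442077637) 0.04863617444205437
```

Request:
carry_out([
  {"tx": 0, "ty": 0, "tz": -5.5, "wx": 0, "wy": 0, "wz": 0, "claw": -0.75},
  {"tx": 0, "ty": 0, "tz": -4, "wx": 0, "wy": 0, "wz": 0, "claw": -0.75},
  {"tx": 0, "ty": 0, "tz": -1.9, "wx": 0, "wy": 0, "wz": 0, "claw": -0.75},
  {"tx": 0, "ty": 0, "tz": 0, "wx": 0, "wy": 0, "wz": 0, "claw": -0.5},
  {"tx": 0, "ty": 0, "tz": 0, "wx": 0, "wy": 0, "wz": 0, "claw": 0},
  {"tx": 0, "ty": 0, "tz": 0, "wx": 0, "wy": 0, "wz": 0, "claw": 0},
  {"tx": 0, "ty": 0, "tz": 0, "wx": 0, "wy": 0, "wz": 0, "claw": 0},
])

```text
clock: 23.18
tcp_pos: [0.5737, -0.2106, 0.0005]
orientation: [0.001, 0.562, 0.827, 0.0]
wrist_force: [-0.6, 0.1, -1.3]
finger_gap: 0.0553
grip_force: 43.6
```

Request:
carry_out([
  {"tx": 0, "ty": 0, "tz": 4, "wx": 0, "wy": 0, "wz": 0, "claw": 0},
  {"tx": 0, "ty": 0, "tz": 4, "wx": 0, "wy": 0, "wz": -0.03, "claw": 0},
  {"tx": -1.3, "ty": 6, "tz": 0, "wx": 0, "wy": 0, "wz": -0.037, "claw": 0},
  {"tx": -1.3, "ty": 6, "tz": 0, "wx": 0, "wy": 0, "wz": -0.037, "claw": 0},
  {"tx": -1.6, "ty": 6, "tz": 0, "wx": 0, "wy": 0, "wz": -0.037, "claw": 0},
  {"tx": -1.6, "ty": 6, "tz": 0, "wx": 0, "wy": 0, "wz": -0.037, "claw": 0},
  {"tx": -1.6, "ty": 6, "tz": 0, "wx": 0, "wy": 0, "wz": -0.037, "claw": 0},
  {"tx": -1.8, "ty": 5, "tz": 0, "wx": 0, "wy": 0, "wz": -0.03, "claw": 0},
])

```text
clock: 24.18
tcp_pos: [0.4807, 0.1417, 0.0803]
orientation: [0.0, 0.659, 0.752, 0.001]
wrist_force: [0.7, 0.8, -1.2]
finger_gap: 0.055
grip_force: 43.7
```

Request:
carry_out([
  {"tx": 0, "ty": 0, "tz": -2, "wx": 0, "wy": 0, "wz": 0, "claw": 0},
  {"tx": 0, "ty": 0, "tz": 0, "wx": 0, "wy": 0, "wz": 0, "claw": 0},
  {"tx": 0, "ty": 0, "tz": 0, "wx": 0, "wy": 0, "wz": 0, "claw": 0},
  {"tx": 0, "ty": 0, "tz": 0, "wx": 0, "wy": 0, "wz": 0, "claw": 0},
])

```text
clock: 24.68
tcp_pos: [0.482, 0.139, 0.0604]
orientation: [0.0, 0.66, 0.752, 0.0]
wrist_force: [0.7, -0.7, -1.1]
finger_gap: 0.055
grip_force: 43.6
```

```bash
python3 - <<'E'
from h import *
st();print(tooly())
c=cam('wrist');c['T']=np.array(c['hand_eye']);P=cloud(c);held(P,c['image'])
E
```

```text
{'clock': 24.675, 'tcp_pos': [0.482, 0.139, 0.0604], 'orientation': [0.0005, 0.6595, 0.7517, 0.0005], 'finger_gap': 0.055, 'grip_force': 43.618, 'wrist_force': [0.6598, -0.6665, -1.0597], 'joint_pos': [0.1206, 0.2688, -0.3945, 0.9061, -0.0, 1.5609]}
0.1304656658062793
top z -0.0436 x range [-0.0211  0.0203] y [-0.0259  0.0259] tilt 0.008 -0.001 ((-0.8263568878173828, -0.024316787719726562), (43.40876007080078, 53.13591766357422), 0.2991796135902405)
```

Request:
carry_out([
  {"tx": -0.57, "ty": 0.38, "tz": -1.5, "wx": 0, "wy": 0, "wz": 0.0025, "claw": 0},
  {"tx": 0, "ty": 0, "tz": -0.5, "wx": 0, "wy": 0, "wz": 0, "claw": 0},
  {"tx": 0, "ty": 0, "tz": 0, "wx": 0, "wy": 0, "wz": 0, "claw": 0},
  {"tx": 0, "ty": 0, "tz": -1.2, "wx": 0, "wy": 0, "wz": 0, "claw": 0},
  {"tx": 0, "ty": 0, "tz": -1.2, "wx": 0, "wy": 0, "wz": 0, "claw": 0},
  {"tx": 0, "ty": 0, "tz": -0.8, "wx": 0, "wy": 0, "wz": 0, "claw": 0},
  {"tx": 0, "ty": 0, "tz": -0.3, "wx": 0, "wy": 0, "wz": 0, "claw": 0},
  {"tx": 0, "ty": 0, "tz": 0, "wx": 0, "wy": 0, "wz": 0, "claw": 0},
])

```text
clock: 25.72
tcp_pos: [0.4753, 0.1434, 0.0045]
orientation: [-0.0, 0.658, 0.753, -0.0]
wrist_force: [1.3, 0.2, -1.0]
finger_gap: 0.0554
grip_force: 43.7
```

Request:
carry_out([
  {"tx": 0, "ty": 0, "tz": 0, "wx": 0, "wy": 0, "wz": 0, "claw": -0.5},
  {"tx": 0, "ty": 0, "tz": 0, "wx": 0, "wy": 0, "wz": 0, "claw": -0.5},
  {"tx": 0, "ty": 0, "tz": 1.5, "wx": 0, "wy": 0, "wz": 0, "claw": -0.5},
  {"tx": 0, "ty": 0, "tz": 5, "wx": 0, "wy": 0, "wz": 0, "claw": -0.5},
  {"tx": 0, "ty": -2, "tz": 4.5, "wx": 0, "wy": 0, "wz": -0.06, "claw": -0.75},
  {"tx": -0.3, "ty": -6, "tz": 0, "wx": 0, "wy": 0, "wz": -0.06, "claw": -0.75},
  {"tx": -0.3, "ty": -6, "tz": 0, "wx": 0, "wy": 0, "wz": -0.06, "claw": -0.75},
  {"tx": -0.3, "ty": -6, "tz": 0, "wx": 0, "wy": 0, "wz": -0.06, "claw": -0.75},
])

```text
clock: 26.72
tcp_pos: [0.4668, -0.0583, 0.1163]
orientation: [0.001, 0.744, 0.668, 0.001]
wrist_force: [1.1, -0.4, -0.6]
finger_gap: 0.0747
grip_force: 0.0
```

Request:
carry_out([
  {"tx": -0.3, "ty": -6, "tz": 0, "wx": 0, "wy": 0, "wz": -0.06, "claw": -0.75},
  {"tx": -0.3, "ty": -6, "tz": 0, "wx": 0, "wy": 0, "wz": -0.06, "claw": -0.75},
  {"tx": -0.3, "ty": -6, "tz": 0, "wx": 0, "wy": 0, "wz": -0.117, "claw": -0.75},
  {"tx": 0, "ty": 0, "tz": 0, "wx": 0, "wy": 0, "wz": 0, "claw": -0.75},
  {"tx": 0, "ty": 0, "tz": 0, "wx": 0, "wy": 0, "wz": 0, "claw": -0.75},
  {"tx": 0, "ty": 0, "tz": 0, "wx": 0, "wy": 0, "wz": 0, "claw": -0.75},
])

```text
clock: 27.48
tcp_pos: [0.4574, -0.2352, 0.115]
orientation: [-0.0, 0.817, 0.577, 0.0]
wrist_force: [-0.5, -0.1, -0.8]
finger_gap: 0.0748
grip_force: 0.0
```

```bash
cat >> h.py <<'E'
def lidcheck():
    c=cam('scene');P=cloud(c);h=cv2.cvtColor(c['image'],cv2.COLOR_BGR2HSV).astype(int)
    for n,(a,b) in dict(yellow=(20,38),green=(45,85),blue=(100,130),white=(0,180)).items():
        s=SLOT[n];k=(np.hypot(P[...,0]-s[0],P[...,1]-s[1])<.045)&(P[...,2]>.038)&(P[...,2]<.07)&(h[...,0]>=a)&(h[...,0]<=b)
        k&=(h[...,1]<60) if n=='white' else (h[...,1]>90)
        q=P[k]
        if len(q)>15:
            r=cv2.minAreaRect(q[:,:2].astype(np.float32)*1000);A=np.c_[q[:,:2]-q[:,:2].mean(0),np.ones(len(q))]
            print(n,len(q),'c',np.round(r[0],1),np.round(r[1],1),round(r[2],1),'slot',np.round(np.array(s)*1000,1),'plane',np.linalg.lstsq(A,q[:,2],rcond=None)[0].round(3))
E
python3 - <<'E'
from h import *
st();print(tooly())
X,C=merged();X=X[X[:,2]<.1]
for n in('white','yellow'):
    p,l,e,z=tin(X,C,np.array(TINS[n]));print(n,np.round(p,4),'err',round(e,4),z)
lidcheck()
E
```

```text
{'clock': 27.475, 'tcp_pos': [0.4574, -0.2352, 0.115], 'orientation': [-0.0001, 0.8167, 0.5771, 0.0001], 'finger_gap': 0.0748, 'grip_force': 0.0, 'wrist_force': [-0.5461, -0.0646, -0.8391], 'joint_pos': [-0.6313, 0.245, -0.2792, 1.0467, 0.0002, 1.28]}
-0.3404609637715636
white [ 0.4313 -0.3375  2.8989] err 0.0011 0.04735442197142048
yellow [ 0.4572 -0.238   2.8053] err 0.001 0.04797847043927209
green 190 c [475.8 141.8] [56.8 41.3] 5.6 slot [475.8 142.3] plane [ 0.011 -0.001  0.049]
blue 147 c [482.9  90.6] [50.8 41.3] 7.1 slot [482.7  90.8] plane [-0.001 -0.022  0.049]
```

Request:
carry_out([
  {"tx": 0, "ty": -0.15, "tz": -5.5, "wx": 0, "wy": 0, "wz": 0, "claw": -0.75},
  {"tx": 0, "ty": 0, "tz": -4, "wx": 0, "wy": 0, "wz": 0, "claw": -0.75},
  {"tx": 0, "ty": 0, "tz": -2, "wx": 0, "wy": 0, "wz": 0, "claw": -0.75},
  {"tx": 0, "ty": 0, "tz": 0, "wx": 0, "wy": 0, "wz": 0, "claw": -0.5},
  {"tx": 0, "ty": 0, "tz": 0, "wx": 0, "wy": 0, "wz": 0, "claw": 0},
  {"tx": 0, "ty": 0, "tz": 0, "wx": 0, "wy": 0, "wz": 0, "claw": 0},
  {"tx": 0, "ty": 0, "tz": 0, "wx": 0, "wy": 0, "wz": 0, "claw": 0},
])

```text
clock: 28.5
tcp_pos: [0.4579, -0.2384, 0.0004]
orientation: [0.001, 0.817, 0.576, 0.0]
wrist_force: [-0.2, -0.3, -0.8]
finger_gap: 0.055
grip_force: 43.8
```

Request:
carry_out([
  {"tx": 0, "ty": 0, "tz": 4, "wx": 0, "wy": 0, "wz": 0, "claw": 0},
  {"tx": 0, "ty": 0, "tz": 4, "wx": 0, "wy": 0, "wz": 0.06, "claw": 0},
  {"tx": 0.2, "ty": 6, "tz": 0, "wx": 0, "wy": 0, "wz": 0.06, "claw": 0},
  {"tx": 0.2, "ty": 6, "tz": 0, "wx": 0, "wy": 0, "wz": 0.06, "claw": 0},
  {"tx": 0.2, "ty": 6, "tz": 0, "wx": 0, "wy": 0, "wz": 0.06, "claw": 0},
  {"tx": 0.2, "ty": 6, "tz": 0, "wx": 0, "wy": 0, "wz": 0.06, "claw": 0},
  {"tx": 0.2, "ty": 6, "tz": 0, "wx": 0, "wy": 0, "wz": 0.06, "claw": 0},
  {"tx": 0.2, "ty": 6, "tz": 0, "wx": 0, "wy": 0, "wz": 0.06, "claw": 0},
])

```text
clock: 29.5
tcp_pos: [0.4696, 0.1238, 0.0802]
orientation: [0.001, 0.679, 0.735, 0.001]
wrist_force: [0.9, -0.2, -0.4]
finger_gap: 0.0552
grip_force: 43.8
```

Request:
carry_out([
  {"tx": 0, "ty": 6, "tz": 0, "wx": 0, "wy": 0, "wz": 0.0535, "claw": 0},
  {"tx": 0, "ty": 1.1, "tz": -2, "wx": 0, "wy": 0, "wz": 0, "claw": 0},
  {"tx": 0, "ty": 0, "tz": 0, "wx": 0, "wy": 0, "wz": 0, "claw": 0},
  {"tx": 0, "ty": 0, "tz": 0, "wx": 0, "wy": 0, "wz": 0, "claw": 0},
  {"tx": 0, "ty": 0, "tz": 0, "wx": 0, "wy": 0, "wz": 0, "claw": 0},
])

```text
clock: 30.12
tcp_pos: [0.4701, 0.192, 0.0604]
orientation: [0.0, 0.66, 0.751, 0.0]
wrist_force: [0.1, 0.6, -1.0]
finger_gap: 0.0557
grip_force: 43.8
```

```bash
python3 - <<'E'
from h import *
st();print(tooly())
c=cam('wrist');c['T']=np.array(c['hand_eye']);P=cloud(c);held(P,c['image'])
E
```

```text
{'clock': 30.125, 'tcp_pos': [0.4701, 0.192, 0.0604], 'orientation': [0.0004, 0.66, 0.7513, 0.0004], 'finger_gap': 0.0557, 'grip_force': 43.761, 'wrist_force': [0.073, 0.5664, -1.0157], 'joint_pos': [0.2297, 0.2796, -0.3794, 0.9106, -0.0002, 1.6712]}
0.1291972275127942
top z -0.0437 x range [-0.021   0.0208] y [-0.026  0.026] tilt 0.006 -0.001 ((-0.43967628479003906, 0.000156402587890625), (43.477989196777344, 52.98934555053711), 0.0011802494991570711)
```

Centred in the grip. Target is (0.4692, 0.1939, 0.005).

Request:
carry_out([
  {"tx": -0.08, "ty": 0.19, "tz": -1.5, "wx": 0, "wy": 0, "wz": 0.004, "claw": 0},
  {"tx": 0, "ty": 0, "tz": -0.5, "wx": 0, "wy": 0, "wz": 0, "claw": 0},
  {"tx": 0, "ty": 0, "tz": 0, "wx": 0, "wy": 0, "wz": 0, "claw": 0},
  {"tx": 0, "ty": 0, "tz": -1.2, "wx": 0, "wy": 0, "wz": 0, "claw": 0},
  {"tx": 0, "ty": 0, "tz": -1.2, "wx": 0, "wy": 0, "wz": 0, "claw": 0},
  {"tx": 0, "ty": 0, "tz": -0.8, "wx": 0, "wy": 0, "wz": 0, "claw": 0},
  {"tx": 0, "ty": 0, "tz": -0.3, "wx": 0, "wy": 0, "wz": 0, "claw": 0},
  {"tx": 0, "ty": 0, "tz": 0, "wx": 0, "wy": 0, "wz": 0, "claw": 0},
])

```text
clock: 31.18
tcp_pos: [0.4685, 0.1949, 0.0045]
orientation: [-0.0, 0.658, 0.753, -0.0]
wrist_force: [-0.0, -0.6, -1.8]
finger_gap: 0.0555
grip_force: 43.8
```

Request:
carry_out([
  {"tx": 0, "ty": 0, "tz": 0, "wx": 0, "wy": 0, "wz": 0, "claw": -0.5},
  {"tx": 0, "ty": 0, "tz": 0, "wx": 0, "wy": 0, "wz": 0, "claw": -0.5},
  {"tx": 0, "ty": 0, "tz": 1.5, "wx": 0, "wy": 0, "wz": 0, "claw": -0.5},
  {"tx": 0, "ty": 0, "tz": 5, "wx": 0, "wy": 0, "wz": 0, "claw": -0.5},
  {"tx": 0, "ty": 0, "tz": 4.5, "wx": 0, "wy": 0, "wz": -0.03, "claw": -0.75},
  {"tx": -0.2, "ty": -5.9, "tz": 0, "wx": 0, "wy": 0, "wz": -0.038, "claw": -0.75},
  {"tx": -0.3, "ty": -5.9, "tz": 0, "wx": 0, "wy": 0, "wz": -0.038, "claw": -0.75},
  {"tx": -0.3, "ty": -5.9, "tz": 0, "wx": 0, "wy": 0, "wz": -0.038, "claw": -0.75},
])

```text
clock: 32.17
tcp_pos: [0.461, 0.0164, 0.1162]
orientation: [0.001, 0.71, 0.704, 0.001]
wrist_force: [0.8, -0.4, 0.5]
finger_gap: 0.0748
grip_force: 0.0
```

Request:
carry_out([
  {"tx": -0.5, "ty": -5.9, "tz": 0, "wx": 0, "wy": 0, "wz": -0.038, "claw": -0.75},
  {"tx": -0.5, "ty": -5.9, "tz": 0, "wx": 0, "wy": 0, "wz": -0.038, "claw": -0.75},
  {"tx": -0.5, "ty": -5.9, "tz": 0, "wx": 0, "wy": 0, "wz": -0.038, "claw": -0.75},
  {"tx": -0.5, "ty": -5.9, "tz": 0, "wx": 0, "wy": 0, "wz": -0.038, "claw": -0.75},
  {"tx": -0.5, "ty": -5.9, "tz": 0, "wx": 0, "wy": 0, "wz": -0.038, "claw": -0.75},
  {"tx": -0.5, "ty": -5.9, "tz": 0, "wx": 0, "wy": 0, "wz": -0.04, "claw": -0.75},
  {"tx": 0, "ty": 0, "tz": 0, "wx": 0, "wy": 0, "wz": 0, "claw": -0.75},
  {"tx": 0, "ty": 0, "tz": 0, "wx": 0, "wy": 0, "wz": 0, "claw": -0.75},
])

```text
clock: 33.17
tcp_pos: [0.4303, -0.336, 0.1151]
orientation: [-0.0, 0.787, 0.618, 0.0]
wrist_force: [0.0, -0.1, -1.3]
finger_gap: 0.0744
grip_force: 0.0
```

Request:
carry_out([
  {"tx": 0, "ty": 0, "tz": 0, "wx": 0, "wy": 0, "wz": 0, "claw": -0.75},
])

```text
clock: 33.3
tcp_pos: [0.4307, -0.3348, 0.115]
orientation: [-0.0, 0.786, 0.618, 0.0]
wrist_force: [-0.8, 0.5, 0.3]
finger_gap: 0.0747
grip_force: 0.0
```

```bash
python3 - <<'E'
from h import *
st();print(tooly())
X,C=merged();X=X[X[:,2]<.1]
for n in('white',):
    p,l,e,z=tin(X,C,np.array(TINS[n]));print(n,np.round(p,4),'err',round(e,4),z)
lidcheck()
E
```

```text
{'clock': 33.3, 'tcp_pos': [0.4307, -0.3348, 0.115], 'orientation': [-0.0001, 0.7859, 0.6184, 0.0001], 'finger_gap': 0.0747, 'grip_force': 0.0, 'wrist_force': [-0.7934, 0.5422, 0.3466], 'joint_pos': [-0.8081, 0.3019, -0.2015, 1.0676, 0.0002, 1.0001]}
-0.23735978532384525
white [ 0.4314 -0.3375  2.8996] err 0.001 0.04731713672853179
yellow 199 c [468.2 193.6] [55.9 42.3] 5.6 slot [468.9 193.8] plane [0.005 0.015 0.049]
green 191 c [475.8 142.2] [55.5 41.5] 8.6 slot [475.8 142.3] plane [ 0.008 -0.029  0.049]
blue 152 c [482.2  90.6] [52.2 40.8] 6.4 slot [482.7  90.8] plane [-0.016 -0.006  0.049]
```

Request:
carry_out([
  {"tx": 0, "ty": -0.2, "tz": -5.5, "wx": 0, "wy": 0, "wz": 0, "claw": -0.75},
  {"tx": 0, "ty": 0, "tz": -4, "wx": 0, "wy": 0, "wz": 0, "claw": -0.75},
  {"tx": 0, "ty": 0, "tz": -2, "wx": 0, "wy": 0, "wz": 0, "claw": -0.75},
  {"tx": 0, "ty": 0, "tz": 0, "wx": 0, "wy": 0, "wz": 0, "claw": -0.5},
  {"tx": 0, "ty": 0, "tz": 0, "wx": 0, "wy": 0, "wz": 0, "claw": 0},
  {"tx": 0, "ty": 0, "tz": 0, "wx": 0, "wy": 0, "wz": 0, "claw": 0},
  {"tx": 0, "ty": 0, "tz": 0, "wx": 0, "wy": 0, "wz": 0, "claw": 0},
])

```text
clock: 34.33
tcp_pos: [0.431, -0.3385, 0.0004]
orientation: [0.001, 0.786, 0.618, 0.0]
wrist_force: [0.0, -1.0, -0.6]
finger_gap: 0.0549
grip_force: 43.7
```

Request:
carry_out([
  {"tx": 0, "ty": 0, "tz": 4, "wx": 0, "wy": 0, "wz": 0, "claw": 0},
  {"tx": 0.83, "ty": 2, "tz": 4, "wx": 0, "wy": 0, "wz": 0.053, "claw": 0},
  {"tx": 0.83, "ty": 6, "tz": 0, "wx": 0, "wy": 0, "wz": 0.053, "claw": 0},
  {"tx": 0.83, "ty": 6, "tz": 0, "wx": 0, "wy": 0, "wz": 0.053, "claw": 0},
  {"tx": 0.83, "ty": 6, "tz": 0, "wx": 0, "wy": 0, "wz": 0.053, "claw": 0},
  {"tx": 0.83, "ty": 6, "tz": 0, "wx": 0, "wy": 0, "wz": 0.053, "claw": 0},
  {"tx": 0.83, "ty": 6, "tz": 0, "wx": 0, "wy": 0, "wz": 0.053, "claw": 0},
  {"tx": 0.83, "ty": 5.5, "tz": 0, "wx": 0, "wy": 0, "wz": 0.053, "claw": 0},
])

```text
clock: 35.33
tcp_pos: [0.489, 0.0388, 0.0802]
orientation: [0.001, 0.658, 0.753, 0.0]
wrist_force: [1.1, 0.0, -0.7]
finger_gap: 0.0553
grip_force: 43.7
```

Request:
carry_out([
  {"tx": 0, "ty": 0, "tz": -2, "wx": 0, "wy": 0, "wz": 0, "claw": 0},
  {"tx": 0, "ty": 0, "tz": 0, "wx": 0, "wy": 0, "wz": 0, "claw": 0},
  {"tx": 0, "ty": 0, "tz": 0, "wx": 0, "wy": 0, "wz": 0, "claw": 0},
  {"tx": 0, "ty": 0, "tz": 0, "wx": 0, "wy": 0, "wz": 0, "claw": 0},
])

```text
clock: 35.83
tcp_pos: [0.4893, 0.036, 0.0604]
orientation: [0.001, 0.66, 0.752, 0.0]
wrist_force: [0.5, -0.0, -0.9]
finger_gap: 0.0552
grip_force: 43.7
```

```bash
python3 - <<'E'
from h import *
st();print(tooly())
c=cam('wrist');c['T']=np.array(c['hand_eye']);P=cloud(c);held(P,c['image'])
E
```

```text
{'clock': 35.825, 'tcp_pos': [0.4893, 0.036, 0.0604], 'orientation': [0.0005, 0.6596, 0.7517, 0.0004], 'finger_gap': 0.0552, 'grip_force': 43.6697, 'wrist_force': [0.5402, -0.0155, -0.8612], 'joint_pos': [-0.0904, 0.2495, -0.421, 0.899, -0.0, 1.35]}
0.1303259320405045
top z -0.0436 x range [-0.0204  0.021 ] y [-0.026  0.026] tilt 0.009 -0.001 ((-0.2848014831542969, 0.022932052612304688), (53.43562698364258, 43.37149429321289), 89.30802917480469)
```

Request:
carry_out([
  {"tx": 0.07, "ty": 0.24, "tz": -1.5, "wx": 0, "wy": 0, "wz": 0.003, "claw": 0},
  {"tx": 0, "ty": 0, "tz": -0.5, "wx": 0, "wy": 0, "wz": 0, "claw": 0},
  {"tx": 0, "ty": 0, "tz": 0, "wx": 0, "wy": 0, "wz": 0, "claw": 0},
  {"tx": 0, "ty": 0, "tz": -1.2, "wx": 0, "wy": 0, "wz": 0, "claw": 0},
  {"tx": 0, "ty": 0, "tz": -1.2, "wx": 0, "wy": 0, "wz": 0, "claw": 0},
  {"tx": 0, "ty": 0, "tz": -0.8, "wx": 0, "wy": 0, "wz": 0, "claw": 0},
  {"tx": 0, "ty": 0, "tz": -0.3, "wx": 0, "wy": 0, "wz": 0, "claw": 0},
  {"tx": 0, "ty": 0, "tz": 0, "wx": 0, "wy": 0, "wz": 0, "claw": 0},
])

```text
clock: 36.88
tcp_pos: [0.4894, 0.0393, 0.0046]
orientation: [-0.0, 0.658, 0.753, -0.0]
wrist_force: [0.1, -0.6, -1.8]
finger_gap: 0.0553
grip_force: 43.7
```

Request:
carry_out([
  {"tx": 0, "ty": 0, "tz": 0, "wx": 0, "wy": 0, "wz": 0, "claw": -0.5},
  {"tx": 0, "ty": 0, "tz": 0, "wx": 0, "wy": 0, "wz": 0, "claw": -0.5},
  {"tx": 0, "ty": 0, "tz": 1.5, "wx": 0, "wy": 0, "wz": 0, "claw": -0.5},
  {"tx": 0, "ty": 0, "tz": 5, "wx": 0, "wy": 0, "wz": 0, "claw": -0.5},
  {"tx": 0, "ty": 0, "tz": 5, "wx": 0, "wy": 0, "wz": 0, "claw": 0},
  {"tx": 0, "ty": 3, "tz": 5, "wx": 0, "wy": 0, "wz": 0, "claw": 0},
  {"tx": 0, "ty": 5, "tz": 3, "wx": 0, "wy": 0, "wz": 0, "claw": 0},
  {"tx": 0, "ty": 0, "tz": 0, "wx": 0, "wy": 0, "wz": 0, "claw": 0},
])

```text
clock: 37.88
tcp_pos: [0.4912, 0.1218, 0.2038]
orientation: [0.002, 0.656, 0.755, 0.003]
wrist_force: [-0.1, -1.0, -0.0]
finger_gap: 0.0429
grip_force: 0.0
```

Request:
carry_out([
  {"tx": 0, "ty": 0, "tz": 0, "wx": 0, "wy": 0, "wz": 0, "claw": 0},
  {"tx": 0, "ty": 0, "tz": 0, "wx": 0, "wy": 0, "wz": 0, "claw": 0},
  {"tx": 0, "ty": 0, "tz": 0, "wx": 0, "wy": 0, "wz": 0, "claw": 0},
])

```text
clock: 38.25
tcp_pos: [0.4888, 0.1183, 0.1987]
orientation: [-0.001, 0.658, 0.753, -0.001]
wrist_force: [0.2, 1.3, -0.0]
finger_gap: 0.0427
grip_force: 0.0
```

```bash
python3 - <<'E'
from h import *
st();print(tooly())
lidcheck()
c=cam('wrist');P=cloud(c);np.savez('c_wrist',P=P,im=c['image']);cv2.imwrite('pics/w2.png',c['image'])
k=(P[...,0]>.57)&(P[...,0]<.68)&(abs(P[...,1]-.15)<.12)&(P[...,2]<.12)
h=cv2.cvtColor(c['image'],cv2.COLOR_BGR2HSV)
d=k&(h[...,2]<70)&(P[...,2]>.02);print('tab',d.sum(),np.percentile(P[d],[2,50,98],axis=0).round(4) if d.any() else '',cv2.minAreaRect(P[d][:,:2].astype(np.float32)*1000) if d.sum()>5 else '')
E
```

```text
{'clock': 38.25, 'tcp_pos': [0.4888, 0.1183, 0.1987], 'orientation': [-0.0006, 0.6584, 0.7527, -0.0007], 'finger_gap': 0.0427, 'grip_force': 0.0, 'wrist_force': [0.1857, 1.2923, -0.014], 'joint_pos': [0.0777, 0.1785, -0.1522, 1.242, -0.0001, 1.5151]}
0.13340094046216308
yellow 199 c [468.4 193.2] [56.4 43.7] 5.4 slot [468.9 193.8] plane [0.003 0.019 0.049]
green 192 c [475.  141.3] [55.9 41.4] 6.4 slot [475.8 142.3] plane [ 0.006 -0.021  0.049]
blue 165 c [483.   90.8] [53.8 40. ] 8.9 slot [482.7  90.8] plane [-0.006 -0.012  0.049]
white 234 c [490.   44.1] [57.9 54.9] 7.4 slot [489.6  39.2] plane [ 0.004 -0.022  0.049]
tab 937 [[0.5847 0.1457 0.0545]
 [0.5995 0.1601 0.0605]
 [0.6135 0.1736 0.0664]] ((599.0884399414062, 159.62619018554688), (29.900901794433594, 28.501991271972656), 8.107043266296387)
```

View pics/w2.png

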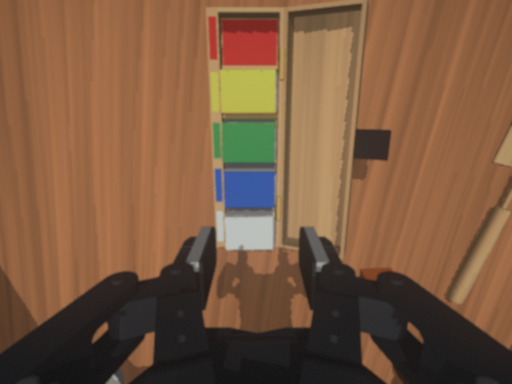

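All four tins sit square in their slots: yellow (249,92), green (249,142), blue (250,188), white (249,230). The red slot stays empty because no red tin is present, and the tab is at (373,144). Next I'll pinch the tab.

Request:
carry_out([
  {"tx": 1.28, "ty": 0.46, "tz": 0, "wx": 0, "wy": 0, "wz": 0.1745, "claw": -0.1},
  {"tx": 1.28, "ty": 0.46, "tz": 0, "wx": 0, "wy": 0, "wz": 0.1745, "claw": -0.1},
  {"tx": 1.28, "ty": 0.46, "tz": 0, "wx": 0, "wy": 0, "wz": 0.1745, "claw": -0.1},
  {"tx": 1.28, "ty": 0.46, "tz": 0, "wx": 0, "wy": 0, "wz": 0.1745, "claw": -0.1},
  {"tx": 1.28, "ty": 0.46, "tz": -2, "wx": 0, "wy": 0, "wz": 0.1745, "claw": -0.1},
  {"tx": 1.28, "ty": 0.46, "tz": -2, "wx": 0, "wy": 0, "wz": 0.1745, "claw": -0.1},
  {"tx": 1.28, "ty": 0.46, "tz": -2, "wx": 0, "wy": 0, "wz": 0.1745, "claw": -0.1},
  {"tx": 1.28, "ty": 0.46, "tz": -2, "wx": 0, "wy": 0, "wz": 0.1745, "claw": -0.1},
], newtons=25)

```text
clock: 39.35
tcp_pos: [0.5921, 0.1557, 0.1185]
orientation: [-0.0, 0.017, 1.0, -0.0]
wrist_force: [-0.3, -0.6, 0.1]
finger_gap: 0.0468
grip_force: 0.0
```

Request:
carry_out([
  {"tx": 1.24, "ty": 0.46, "tz": -2, "wx": 0, "wy": 0, "wz": 0.1745, "claw": -0.1},
  {"tx": 0, "ty": 0, "tz": 0, "wx": 0, "wy": 0, "wz": 0, "claw": -0.1},
  {"tx": 0, "ty": 0, "tz": 0, "wx": 0, "wy": 0, "wz": 0, "claw": -0.1},
  {"tx": 0, "ty": 0, "tz": 0, "wx": 0, "wy": 0, "wz": 0, "claw": -0.1},
])

```text
clock: 39.85
tcp_pos: [0.6045, 0.1605, 0.1008]
orientation: [0.001, -0.066, 0.998, 0.0]
wrist_force: [-0.6, 0.0, 0.4]
finger_gap: 0.0472
grip_force: 0.0
```

```bash
python3 - <<'E'
from h import *
st();print(tooly())
c=cam('wrist');P=cloud(c);h=cv2.cvtColor(c['image'],cv2.COLOR_BGR2HSV)
k=(abs(P[...,0]-.6)<.04)&(abs(P[...,1]-.16)<.03)&(P[...,2]>.045)&(P[...,2]<.075)&(h[...,2]<80)
print(k.sum(),cv2.minAreaRect(P[k][:,:2].astype(np.float32)*1000) if k.sum()>9 else '',np.median(P[k],0))
H=np.array([.5105,.1469]);ex=np.array([np.cos(.133),np.sin(.133)])
ph=np.r_[.30,np.linspace(.30,np.pi-.081,20)[1:]]
T=np.c_[H+98.3e-3*np.cos(ph)[:,None]*ex,.028+.0983*np.sin(ph)-.034]
print(T[0].round(4),T[-1].round(4));print((np.diff(T,axis=0)*100).round(2).tolist())
E
```

```text
{'clock': 39.85, 'tcp_pos': [0.6045, 0.1605, 0.1008], 'orientation': [0.0007, -0.0664, 0.9978, 0.0001], 'finger_gap': 0.0472, 'grip_force': 0.0, 'wrist_force': [-0.566, 0.0342, 0.378], 'joint_pos': [0.1312, 0.4563, -0.0075, 1.1055, 0.0, -0.0017]}
1.7037105389625884
1754 ((599.2478637695312, 159.0174102783203), (30.533220291137695, 28.52938461303711), 7.597681522369385) [0.59918411 0.15901508 0.06041256]
[0.6036 0.1594 0.023 ] [0.4134 0.1339 0.002 ]
[[-0.51, -0.07, 1.33], [-0.7, -0.09, 1.24], [-0.87, -0.12, 1.12], [-1.02, -0.14, 0.99], [-1.15, -0.15, 0.83], [-1.26, -0.17, 0.65], [-1.34, -0.18, 0.46], [-1.39, -0.19, 0.26], [-1.41, -0.19, 0.05], [-1.41, -0.19, -0.16], [-1.37, -0.18, -0.36], [-1.3, -0.17, -0.56], [-1.21, -0.16, -0.74], [-1.09, -0.15, -0.91], [-0.95, -0.13, -1.06], [-0.79, -0.11, -1.19], [-0.61, -0.08, -1.29], [-0.42, -0.06, -1.36], [-0.22, -0.03, -1.41]]
```

Request:
carry_out([
  {"tx": -0.08, "ty": -0.1, "tz": -4, "wx": 0, "wy": 0, "wz": 0, "claw": -0.1},
  {"tx": 0, "ty": 0, "tz": -3, "wx": 0, "wy": 0, "wz": 0, "claw": -0.1},
  {"tx": 0, "ty": 0, "tz": -0.8, "wx": 0, "wy": 0, "wz": 0, "claw": -0.1},
  {"tx": 0, "ty": 0, "tz": 0, "wx": 0, "wy": 0, "wz": 0, "claw": 0.5},
  {"tx": 0, "ty": 0, "tz": 0, "wx": 0, "wy": 0, "wz": 0, "claw": 0.5},
  {"tx": 0, "ty": 0, "tz": 0, "wx": 0, "wy": 0, "wz": 0, "claw": 0.5},
])

```text
clock: 40.65
tcp_pos: [0.603, 0.1606, 0.0225]
orientation: [-0.0, -0.068, 0.998, 0.001]
wrist_force: [-3.0, 3.9, -0.6]
finger_gap: 0.0292
grip_force: 30.4
```

Request:
carry_out([
  {"tx": -0.51, "ty": -0.07, "tz": 1.33, "wx": 0, "wy": 0, "wz": 0, "claw": 0.5},
  {"tx": -0.7, "ty": -0.09, "tz": 1.24, "wx": 0, "wy": 0, "wz": 0, "claw": 0.5},
  {"tx": -0.87, "ty": -0.12, "tz": 1.12, "wx": 0, "wy": 0, "wz": 0, "claw": 0.5},
])

```text
clock: 41.02
tcp_pos: [0.5814, 0.1577, 0.0588]
orientation: [-0.001, -0.068, 0.998, 0.001]
wrist_force: [-3.3, 5.0, -9.0]
finger_gap: 0.0292
grip_force: 29.6
```

Request:
carry_out([
  {"tx": -1.02, "ty": -0.14, "tz": 0.99, "wx": 0, "wy": 0, "wz": 0, "claw": 0.5},
  {"tx": -1.15, "ty": -0.15, "tz": 0.83, "wx": 0, "wy": 0, "wz": 0, "claw": 0.5},
  {"tx": -1.26, "ty": -0.17, "tz": 0.65, "wx": 0, "wy": 0, "wz": 0, "claw": 0.5},
  {"tx": -1.34, "ty": -0.18, "tz": 0.46, "wx": 0, "wy": 0, "wz": 0, "claw": 0.5},
])

```text
clock: 41.52
tcp_pos: [0.5352, 0.1515, 0.0887]
orientation: [0.001, -0.068, 0.998, 0.001]
wrist_force: [0.7, 6.1, -9.3]
finger_gap: 0.0291
grip_force: 28.3
```

Request:
carry_out([
  {"tx": -1.39, "ty": -0.19, "tz": 0.26, "wx": 0, "wy": 0, "wz": 0, "claw": 0.5},
  {"tx": -1.41, "ty": -0.19, "tz": 0.05, "wx": 0, "wy": 0, "wz": 0, "claw": 0.5},
  {"tx": -1.41, "ty": -0.19, "tz": -0.16, "wx": 0, "wy": 0, "wz": 0, "claw": 0.5},
  {"tx": -1.37, "ty": -0.18, "tz": -0.36, "wx": 0, "wy": 0, "wz": 0, "claw": 0.5},
])

```text
clock: 42.02
tcp_pos: [0.4831, 0.1445, 0.0894]
orientation: [0.005, -0.068, 0.998, 0.001]
wrist_force: [2.0, 6.9, 6.6]
finger_gap: 0.0293
grip_force: 25.7
```

```bash
python3 - <<'E'
from h import *
st()
c=cam('side');cv2.imwrite('pics/s2.png',cv2.resize(c['image'][120:270,150:350],(800,600)))
E
```

```text
{'clock': 42.025, 'tcp_pos': [0.4831, 0.1445, 0.0894], 'orientation': [0.0051, -0.0676, 0.9977, 0.0015], 'finger_gap': 0.0293, 'grip_force': 25.6729, 'wrist_force': [2.0105, 6.8688, 6.6381], 'joint_pos': [0.1299, 0.2385, -0.3557, 0.9662, 0.0024, -0.0055]}
```

View pics/s2.png

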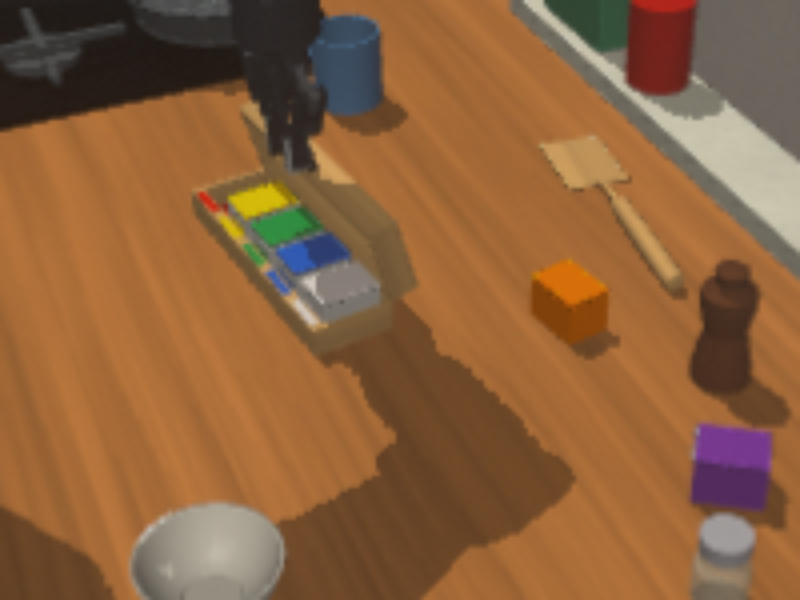

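The lid is following the gripper and is just past upright at (330,210), with the tins undisturbed. I'll carry on down.

Request:
carry_out([
  {"tx": -1.3, "ty": -0.17, "tz": -0.56, "wx": 0, "wy": 0, "wz": 0, "claw": 0.5},
  {"tx": -1.21, "ty": -0.16, "tz": -0.74, "wx": 0, "wy": 0, "wz": 0, "claw": 0.5},
  {"tx": -1.09, "ty": -0.15, "tz": -0.91, "wx": 0, "wy": 0, "wz": 0, "claw": 0.5},
  {"tx": -0.95, "ty": -0.13, "tz": -1.06, "wx": 0, "wy": 0, "wz": 0, "claw": 0.5},
])

```text
clock: 42.58
tcp_pos: [0.4333, 0.1379, 0.0561]
orientation: [0.001, -0.068, 0.998, 0.001]
wrist_force: [-9.5, 6.0, 12.4]
finger_gap: 0.029
grip_force: 31.6
```

Request:
carry_out([
  {"tx": -0.79, "ty": -0.11, "tz": -1.19, "wx": 0, "wy": 0, "wz": 0, "claw": 0.5},
  {"tx": -0.61, "ty": -0.08, "tz": -1.29, "wx": 0, "wy": 0, "wz": 0, "claw": 0.5},
  {"tx": -0.42, "ty": -0.06, "tz": -1.36, "wx": 0, "wy": 0, "wz": 0, "claw": 0.5},
])

```text
clock: 42.95
tcp_pos: [0.4122, 0.1351, 0.0156]
orientation: [-0.002, -0.068, 0.998, 0.001]
wrist_force: [-9.2, 3.7, 6.6]
finger_gap: 0.0293
grip_force: 41.7
```

Request:
carry_out([
  {"tx": -0.15, "ty": -0.02, "tz": -0.7, "wx": 0, "wy": 0, "wz": 0, "claw": 0.5},
  {"tx": -0.07, "ty": -0.01, "tz": -0.7, "wx": 0, "wy": 0, "wz": 0, "claw": 0.5},
  {"tx": 0, "ty": 0, "tz": 0, "wx": 0, "wy": 0, "wz": 0, "claw": 0.5},
])

```text
clock: 43.32
tcp_pos: [0.4094, 0.1347, 0.0008]
orientation: [-0.003, -0.068, 0.998, 0.001]
wrist_force: [-11.0, 5.3, 5.4]
finger_gap: 0.0292
grip_force: 45.4
```

```bash
cat >> h.py <<'E'
def caselid():
    X,C=merged();H=np.array([.5105,.1469]);ex=np.array([np.cos(.133),np.sin(.133)]);ey=np.array([-ex[1],ex[0]])
    u=(X[:,:2]-H)@ex;v=(X[:,:2]-H)@ey
    k=(u>-.076)&(u<-.003)&(abs(v)<.125)&(abs(v)>.04)&(X[:,2]>.03)&(X[:,2]<.12)
    p=np.polyfit(u[k],X[k,2],1)
    for _ in range(3):
        r=abs(np.polyval(p,u[k])-X[k,2])<.005;p=np.polyfit(u[k][r],X[k,2][r],1)
    print('lid slope',p,'angle',np.arctan(-p[0]),k.sum(),r.sum())
E
python3 - <<'E'
from h import *
st();caselid()
E
```

```text
{'clock': 43.325, 'tcp_pos': [0.4094, 0.1347, 0.0008], 'orientation': [-0.0027, -0.0678, 0.9977, 0.0011], 'finger_gap': 0.0292, 'grip_force': 45.3773, 'wrist_force': [-10.9579, 5.2634, 5.3904], 'joint_pos': [0.1294, 0.2254, -0.6323, 0.7184, 0.0025, -0.0063]}
lid slope [-0.17982855  0.05786065] angle 0.17792686317154316 1578 1491
```

Request:
carry_out([
  {"tx": 0, "ty": 0, "tz": 0, "wx": 0, "wy": 0, "wz": 0, "claw": -0.2},
  {"tx": 0, "ty": 0, "tz": 0, "wx": 0, "wy": 0, "wz": 0, "claw": -0.2},
  {"tx": -0.3, "ty": 0, "tz": 4, "wx": 0, "wy": 0, "wz": 0, "claw": -0.2},
  {"tx": 0, "ty": 0, "tz": 4, "wx": 0, "wy": 0, "wz": 0, "claw": 1},
  {"tx": 1.5, "ty": 0.1, "tz": 0, "wx": 0, "wy": 0, "wz": 0, "claw": 1},
  {"tx": 1.9, "ty": 0.1, "tz": 0, "wx": 0, "wy": 0, "wz": 0, "claw": 1},
  {"tx": 0, "ty": 0, "tz": 0, "wx": 0, "wy": 0, "wz": 0, "claw": 1},
  {"tx": 0, "ty": 0, "tz": 0, "wx": 0, "wy": 0, "wz": 0, "claw": 1},
])

```text
clock: 44.42
tcp_pos: [0.4434, 0.1358, 0.0799]
orientation: [-0.001, -0.067, 0.998, -0.0]
wrist_force: [-0.8, 0.1, 0.5]
finger_gap: -0.0
grip_force: 0.0
```

```bash
python3 - <<'E'
from h import *
st();caselid()
E
```

```text
{'clock': 44.425, 'tcp_pos': [0.4434, 0.1358, 0.0799], 'orientation': [-0.0009, -0.0672, 0.9977, -0.0001], 'finger_gap': -0.0, 'grip_force': 0.0, 'wrist_force': [-0.7506, 0.057, 0.5153], 'joint_pos': [0.1238, 0.1846, -0.4517, 0.9363, -0.0001, -0.0106]}
lid slope [-0.18488603  0.05773745] angle 0.1828215630006829 1642 1496
```

Request:
carry_out([
  {"tx": 0, "ty": 0, "tz": -3, "wx": 0, "wy": 0, "wz": 0, "claw": 1},
  {"tx": 0, "ty": 0, "tz": -0.4, "wx": 0, "wy": 0, "wz": 0, "claw": 1},
  {"tx": 0, "ty": 0, "tz": -0.3, "wx": 0, "wy": 0, "wz": 0, "claw": 1},
  {"tx": 0, "ty": 0, "tz": 0, "wx": 0, "wy": 0, "wz": 0, "claw": 1},
])

```text
clock: 45.02
tcp_pos: [0.4445, 0.1361, 0.0441]
orientation: [0.0, -0.067, 0.998, 0.0]
wrist_force: [0.5, -0.6, -0.3]
finger_gap: -0.0001
grip_force: 0.0
```

Request:
carry_out([
  {"tx": 0, "ty": 0, "tz": -0.25, "wx": 0, "wy": 0, "wz": 0, "claw": 1},
  {"tx": 0, "ty": 0, "tz": 0, "wx": 0, "wy": 0, "wz": 0, "claw": 1},
])

```text
clock: 45.28
tcp_pos: [0.4445, 0.1361, 0.0414]
orientation: [0.0, -0.067, 0.998, 0.0]
wrist_force: [0.6, 0.0, -0.0]
finger_gap: 0.0002
grip_force: 0.1
```

Request:
carry_out([
  {"tx": 0, "ty": 0, "tz": -0.3, "wx": 0, "wy": 0, "wz": 0, "claw": 1},
  {"tx": 0, "ty": 0, "tz": -0.2, "wx": 0, "wy": 0, "wz": 0, "claw": 1},
])

```text
clock: 45.52
tcp_pos: [0.444, 0.136, 0.0359]
orientation: [-0.0, -0.067, 0.998, 0.0]
wrist_force: [-0.1, 0.2, 0.7]
finger_gap: 0.0
grip_force: 0.3
```

```bash
python3 - <<'E'
from h import *
st();caselid()
c=cam('side');cv2.imwrite('pics/s3.png',cv2.resize(c['image'][120:270,150:350],(800,600)))
E
```

```text
{'clock': 45.525, 'tcp_pos': [0.444, 0.136, 0.0359], 'orientation': [-0.0001, -0.0673, 0.9977, 0.0], 'finger_gap': 0.0, 'grip_force': 0.3164, 'wrist_force': [-0.1332, 0.1514, 0.7203], 'joint_pos': [0.124, 0.2322, -0.5148, 0.824, 0.0001, -0.0106]}
lid slope [-0.04708506  0.05691707] angle 0.04705031377873687 1582 1485
```

View pics/s3.png

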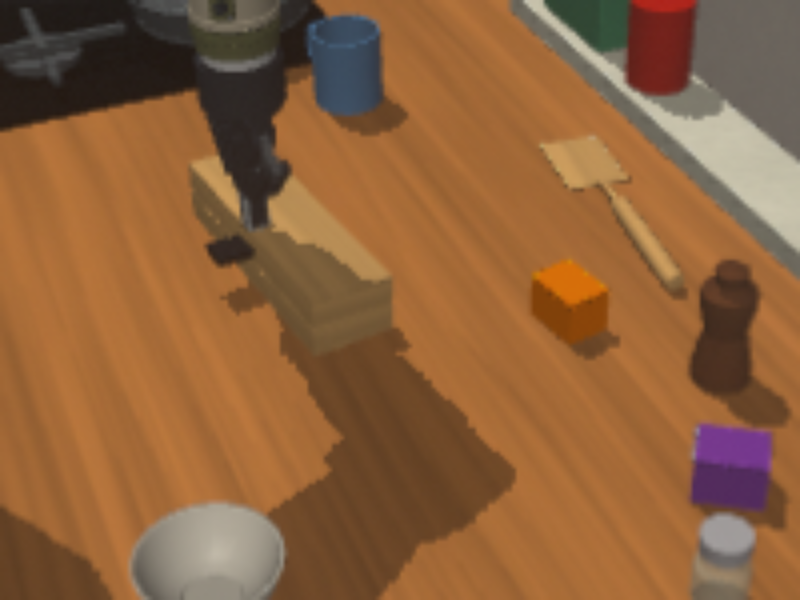

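The lid is nearly flat, with only a thin seam left near (250,260). I'll press the last few millimetres.

Request:
carry_out([
  {"tx": 0, "ty": 0, "tz": -0.2, "wx": 0, "wy": 0, "wz": 0, "claw": 1},
  {"tx": 0, "ty": 0, "tz": -0.2, "wx": 0, "wy": 0, "wz": 0, "claw": 1},
  {"tx": 0, "ty": 0, "tz": 0, "wx": 0, "wy": 0, "wz": 0, "claw": 1},
])

```text
clock: 46.05
tcp_pos: [0.4442, 0.136, 0.0323]
orientation: [0.0, -0.067, 0.998, 0.0]
wrist_force: [-2.0, 0.1, 3.8]
finger_gap: 0.0002
grip_force: 2.0
```

Request:
carry_out([
  {"tx": 0, "ty": 0, "tz": -0.1, "wx": 0, "wy": 0, "wz": 0, "claw": 1},
  {"tx": 0, "ty": 0, "tz": 0, "wx": 0, "wy": 0, "wz": 0, "claw": 1},
])

```text
clock: 46.3
tcp_pos: [0.4442, 0.1361, 0.0322]
orientation: [0.0, -0.067, 0.998, 0.0]
wrist_force: [-4.8, -0.8, 12.9]
finger_gap: -0.0002
grip_force: 6.5
```

```bash
python3 - <<'E'
from h import *
st();caselid()
E
```

```text
{'clock': 46.3, 'tcp_pos': [0.4442, 0.1361, 0.0322], 'orientation': [0.0002, -0.0674, 0.9977, 0.0], 'finger_gap': -0.0002, 'grip_force': 6.4609, 'wrist_force': [-4.7838, -0.7978, 12.8976], 'joint_pos': [0.1242, 0.2364, -0.5202, 0.8137, -0.0, -0.0107]}
lid slope [0.00057644 0.05690273] angle -0.0005764400394522222 1528 1460
```

The lid is shut flat, with a firm stop at the expected height. I'll retreat, check and hand in.

Request:
carry_out([
  {"tx": 0, "ty": 0, "tz": 3, "wx": 0, "wy": 0, "wz": 0, "claw": 1},
  {"tx": 0, "ty": 0, "tz": 5, "wx": 0, "wy": 0, "wz": 0, "claw": 1},
  {"tx": 0, "ty": 0, "tz": 5, "wx": 0, "wy": 0, "wz": 0, "claw": 1},
  {"tx": 0, "ty": 0, "tz": 0, "wx": 0, "wy": 0, "wz": 0, "claw": 1},
  {"tx": 0, "ty": 0, "tz": 0, "wx": 0, "wy": 0, "wz": 0, "claw": 1},
  {"tx": 0, "ty": 0, "tz": 0, "wx": 0, "wy": 0, "wz": 0, "claw": 1},
])

```text
clock: 47.15
tcp_pos: [0.4431, 0.1359, 0.1596]
orientation: [-0.001, -0.067, 0.998, -0.0]
wrist_force: [-0.0, -0.1, 0.8]
finger_gap: 0.0001
grip_force: 0.0
```

```bash
python3 - <<'E'
from h import *
st();caselid();print(env.hand_in())
E
```

```text
{'clock': 47.15, 'tcp_pos': [0.4431, 0.1359, 0.1596], 'orientation': [-0.0014, -0.0673, 0.9977, -0.0], 'finger_gap': 0.0001, 'grip_force': 0.0, 'wrist_force': [-0.0381, -0.0936, 0.7866], 'joint_pos': [0.124, 0.1228, -0.3163, 1.1345, 0.0001, -0.0107]}
lid slope [-0.00183793  0.05690884] angle 0.0018379312822416603 1644 1595
the job is handed in; nothing more can be done
None
```

The job is handed in (no verdict came back): the white, blue, green and yellow tins are shut in their own compartments, there was no red tin, the case lid measured about 0.002 rad from shut, and the salt jar, mill and mug were not touched.

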